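# Feed the gauge balls out of the curved track into their tin

### The job

Lift the loose cap off the round tin and set it down between the three pins of the round cap holder. Then push the steel balls that are in the curved track along to its exit gap one after another, lift each out there, and put it into the tin, until the track is empty. Finally put the cap back on the tin, fully down; leave the other things on the cart where they are.

Things in the scene. Friction and masses are not known exactly. Their poses are not given: they have to be found in the camera images.
- track: Fixed curved ball track: half-circle grey base with aluminium walls. Origin on the table at the arc's centre, z up. At angle t (from the track's +x towards its +y) the channel's mid-line lies at (68 cos t, 68 sin t) mm. It runs from an end wall at t = +98 deg (42 mm high) to t = -84 deg, where the walls end and the exit gap begins.
- channel (a point): Point on the channel's floor, on its mid-line at t = 0, 12 mm above the table. The channel reaches from radius 52.5 to 83.5 mm. The inner wall is low: radius 48 to 52.5 mm, top 18 mm above the table. The balls keep their order in the channel and may be pushed as a row from behind the last one with a shut gripper.
- lip (a point): Inner edge, at t = 0, of the lip on the outer wall. Outer wall radius 83.5 to 89 mm; its lip reaches in over the balls to radius 75 mm, from 42 to 45 mm above the table, all along the walls, so that balls cannot be lifted out there. From radius 75 mm inwards the channel is open from above.
- tongue_end (a point): Top of the end of the tongue, at (-6, -68, 12) mm of the track's frame: past the walls the floor goes on 20 mm wide towards the track's -x, to here; then come two steel rails (each 6 mm thick, 22 mm over both) without walls, as far as an end stop 22 mm wide and 26 mm high, its face at x = -38 mm. Beside the rails is only the table.
- exit (a point): Middle of the exit gap, at (-20, -68, 24) mm of the track's frame, axes as the track's. A ball drops 2 mm from the tongue onto the rails and rests there with its centre 24 mm above the table, at x = -12 to -24 mm; it can be gripped across the rails (along the track's y).
- ball_1_center (a point): Centre of a steel ball, 28 mm across, 90 g, in the track at the start, nearest the exit when all three are there. It rolls but soon stops. Some balls may be absent (None). Its axes mean nothing.
- ball_2_center (a point): Centre of a steel ball, 28 mm across, 90 g, in the track at the start, in the middle when all three are there. It rolls but soon stops. Some balls may be absent (None). Its axes mean nothing.
- ball_3_center (a point): Centre of a steel ball, 28 mm across, 90 g, in the track at the start, nearest the closed end when all three are there. It rolls but soon stops. Some balls may be absent (None). Its axes mean nothing.
- tin: Loose round aluminium tin, open at the top, 91 mm outside, 85 mm inside, 40 mm high, floor 3 mm, 250 g; holds three balls side by side on its floor. Origin at the centre of its underside, z up; it may get knocked aside.
- cap: Loose black round cap, 101 mm across, on the tin at the start. Origin at the centre of the skirt's lower edge, z up. Skirt 12 mm deep, 96 mm inside; flat top 16 mm above the origin; on it an upright knob 20 mm thick and 32 mm tall (from 16 to 48 mm above the origin) to grip. Fully on the tin its origin is 28 mm above the tin's underside. 70 g.
- holder: Fixed cap holder: grey disc 123 mm across and 5 mm thick with three upright pins (8 mm thick, tops 17 mm above the table, on a radius of 57 mm). The cap goes flat on the disc between the pins, with 2.5 mm of play all round, so that its origin is 5 mm above the holder's. Origin at the centre of the underside, z up.
- block_3: Bystander: milled aluminium block, 29 x 54 x 24 mm.
- deburrer_1: Bystander: deburring tool with blue handle, 122 mm long.
- block_1: Bystander: milled aluminium block, 29 x 54 x 24 mm.
- block_2: Bystander: milled aluminium block, 29 x 54 x 24 mm.
- collet_a: Bystander: small collet, 22 mm across, 30 mm tall.
- collet_b: Bystander: collet, 26 mm across, 34 mm tall.

How it is judged:
By the outcome, as a careful person would: the job done as asked, in the order asked, and still so for the second after the job is handed in, with the robot touching nothing.
Of ball_1, ball_2, ball_3 only 2 to 3 are there at a start; the rules pass over those that are not, and their reading is None.
At some moment in a run one of tin may be knocked a few centimetres aside while the robot is not near it.
Once in a run the grip may slacken for a moment while it holds something.
It also fails if it takes over 210 s, if anything falls off the work surface, if the arm or the gripper's body presses on something with over 40 N, if the wrist force passes 120 N, or if a joint passes its speed limit or range.

### The arm

A 6-joint arm with a two-finger parallel gripper is mounted at the origin on a cart in front of the work surface, level with it; the furniture and walls round the work are solid. World frame = base frame: x ahead of the robot, y to its left, z up, the work surface at z = 0. Lengths are in mm, angles in rad, forces in N, time in s.
With the tool pointing down it reaches from about 425 to 950 mm from the base axis. Payload 14.7 kg.
Tool frame: the origin (TCP) lies at the very end of the fingers, on their centre line; the grasp point (between the pads) lies 19 mm behind it; z points along the fingers, y is the line along which they close (so a half turn about z gives the same grasp; the last joint's range is limited). The gripper opens to 85 mm and grips with 20 to 120 N. Pads are 22 mm wide; open, the fingers measure 114 mm over their backs; the gripper's body (76 mm by 85 mm) begins 54 mm behind the grasp point. The pads swing forward as they close: fully open they stand 13 mm farther back than shut.
Start: joints at [-1.178, 0.48, 1.596, -0, 1.065, -0.047], TCP at [276.758, -588.131, 231.297] pointing down, gripper open.
Joint ranges: [-2.75, 2.75], [-0.82, 2.05], [0.23, 2.67], [-1.56, 4.7], [0.09, 2.69], [-2.92, 2.92]. Speed limits (rad/s): [1.89, 1.89, 2.39, 3.01, 3.01, 3.01].

### API

Orientations are given as [roll, pitch, yaw] about the fixed x, y, z axes, in that order (R = Rz(yaw) Ry(pitch) Rx(roll)).
In Python, from station import ctrl gives the robot as it stands.
- The arm moves only by the tool arm_command, never from a script. Its argument "plan" is a list of rows, each an object with "translation": the shift along the world's x, y, z in mm, a list of three; "twist": the turn, a rotation vector about the world's x, y, z in rad, a list of three; "gripper": the finger opening in mm, from 0 to 85.4. A call has 1 to 10 rows; each row is the pose to reach, as a shift and turn from the pose commanded when the call began; what a row does not reach only later rows make up. A row lasts 1/8 s, in which the tool goes at most 62.5 mm and 10.7 degrees, less where a joint would pass 70% of its speed; a pose out of reach is approached as far as the arm can. A call with a gripper value outside its range is refused whole. The fingers move at their own pace and stop on an object; the grip force is fixed at half the most. Time passes only in rows, so rows that repeat a pose let the fingers close. It gives the time, the measured TCP pose, the force, the opening and the grip force at its end, in the units of the state.
- ctrl.read_state(): the state, without advancing time (a new reading comes with each control period).
- ctrl.read_camera(name): name is "scene" or "top" or "wrist"; returns a dict with "frame" (420x560x3 uint8, blue, green, red), "fx", "fy", "cx", "cy" (pixels), "D" ([k1, k2, p1, p2, k3] as OpenCV has them; the pictures are not rectified), "extrinsics" (4x4, takes a point from world to camera coordinates). Camera axes: x right, y down, z forward; pixel columns grow to the right and rows downward; lengths in mm; the calibration is good to about 2 mm. A picture is of the moment at which its call begins. There is no depth.
- ctrl.hand_in(): hands the job in; it is judged then, once.
The state is a dict: "t": time; "joint_positions": joint angles; "joint_vel": joint speeds; "effort": joint torques, N m; "tool_pos": TCP position; "tool_rot": TCP orientation; "force": force on the tool from outside, world axes, zero at the start; "torque": the same for the moment, N m; "gripper_width": finger opening in mm; "grasp_force": force on a finger pad.
Only numpy, scipy, OpenCV 4.12 (cv2) and the standard library are available. Lean on these libraries where they do the work, as an engineer would, in place of code of your own. Each camera call takes 0.05 s, during which the arm holds its last target. There are 200 camera calls.

## Working session

There is one attempt and no reset: what is moved stays moved. The work goes in short steps, Python scripts to look and compute and a tool call to move; the robot and the scene stay as the last step left them, time stands still between calls to the robot, and variables do not carry over. Pictures are saved under pics/ and viewed, at most 14 in all, crops included, and the job is handed in when it is done.

Besides the shell and the picture viewer there is one more tool, called after "Request:" as a command line: name --argument value ..., lists and objects as JSON in quotes. arm_command: Moves the arm, as the interface text tells. Its arguments: {"type":"object","properties":{"plan":{"type":"array"}},"required":["plan"]}

```bash
ls; mkdir -p pics
cat > h.py <<'E'
import numpy as np, cv2
from station import ctrl
def cam(n, save=None):
    c=ctrl.read_camera(n)
    c['K']=np.array([[c['fx'],0,c['cx']],[0,c['fy'],c['cy']],[0,0,1.]]); c['D']=np.array(c['D'],float); c['T']=np.array(c['extrinsics'],float)
    if save: cv2.imwrite('pics/'+save,c['frame'])
    return c
def ray(c,px):
    p=cv2.undistortPoints(np.array(px,float).reshape(-1,1,2),c['K'],c['D']).reshape(-1,2)
    R,t=c['T'][:3,:3],c['T'][:3,3]
    return -R.T@t, np.c_[p,np.ones(len(p))]@R
def onz(c,px,z):
    o,d=ray(c,px); return o+d*((z-o[2])/d[:,2])[:,None]
def proj(c,P):
    R,t=c['T'][:3,:3],c['T'][:3,3]
    return cv2.projectPoints(np.array(P,float).reshape(-1,1,3),cv2.Rodrigues(R)[0],t,c['K'],c['D'])[0].reshape(-1,2)
E
python3 - <<'E'
from h import *
for n in('top','scene'):
    c=cam(n,n+'0.png'); print(n,c['fx'],c['cx'],c['cy'],c['D'],-c['T'][:3,:3].T@c['T'][:3,3]);print(c['T'].round(3))
print(ctrl.read_state())
E
```

```text
pics
top 456.2523521729954 268.3754175511994 203.60368826401265 [-0.01661708  0.          0.          0.          0.        ] [415.03029965   5.72132997 985.60272773]
[[ 1.12000e-01 -9.94000e-01 -5.00000e-03 -3.53390e+01]
 [-9.72000e-01 -1.08000e-01 -2.10000e-01  6.10640e+02]
 [ 2.08000e-01  2.90000e-02 -9.78000e-01  8.77249e+02]
 [ 0.00000e+00  0.00000e+00  0.00000e+00  1.00000e+00]]
scene 391.12123507503287 275.2159155156267 211.04714472240903 [-0.04738639  0.          0.          0.          0.        ] [  52.97594046 -519.14712773  397.09877115]
[[ 7.07000e-01 -7.07000e-01  1.00000e-02 -4.08566e+02]
 [-2.57000e-01 -2.70000e-01 -9.28000e-01  2.41687e+02]
 [ 6.59000e-01  6.53000e-01 -3.73000e-01  4.52404e+02]
 [ 0.00000e+00  0.00000e+00  0.00000e+00  1.00000e+00]]
{'t': 0.1, 'joint_positions': array([-1.17760000e+00,  4.80788333e-01,  1.59684672e+00, -2.88413551e-05,
        1.06511173e+00, -4.65935734e-02]), 'joint_vel': array([-1.75086912e-03, -7.84293443e-04, -8.39376277e-04, -2.81161091e-05,
        1.91845493e-03, -3.62229060e-04]), 'effort': array([ 4.93252628e-04, -9.52258801e+01, -4.31042647e+01, -8.58685871e-05,
        5.31066689e-03, -5.82941055e-06]), 'tool_pos': array([ 276.5986386 , -587.77182872,  230.71074309]), 'tool_rot': array([-3.14043860e+00, -2.85674021e-05,  4.39803873e-01]), 'force': array([0.64259598, 0.87139742, 0.2096761 ]), 'torque': array([ 0.01162338, -0.04291985,  0.01623128]), 'grasp_force': 0.0, 'gripper_width': 85.60990921771304}
```

View pics/top0.png

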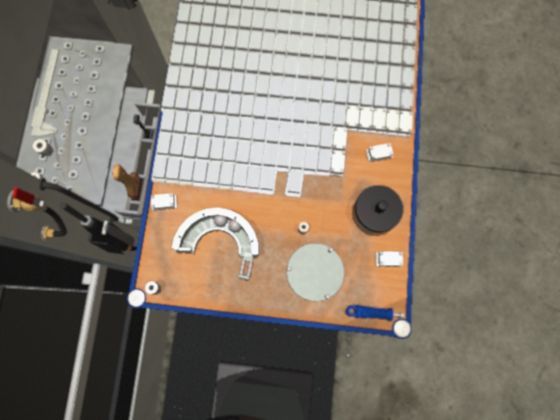

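View pics/scene0.png

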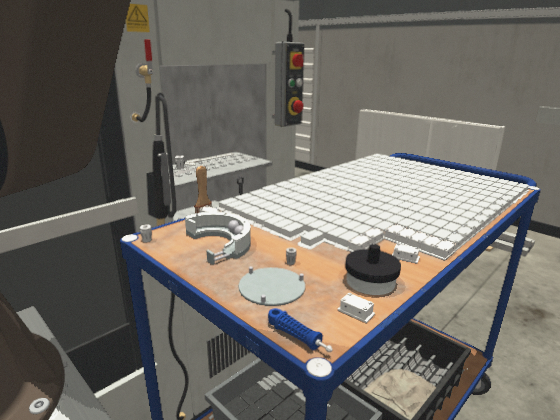

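The top view shows the cap/tin at (379,208), the holder at (316,272), the track at (216,235) with the exit rails at (246,268), and at least two balls near (219,219) and (235,225). I'll measure these and zoom in on the track.

Run:
```python
from h import *
c=cam('top'); f=c['frame']; 
def comp(m,x0,y0,x1,y1):
    mm=np.zeros(m.shape,np.uint8); mm[y0:y1,x0:x1]=m[y0:y1,x0:x1]
    k=max(cv2.findContours(mm,0,2)[0],key=cv2.contourArea); return k
dark=(f.max(2)<70).astype(np.uint8)
k=comp(dark,345,175,412,245); P=onz(c,k.reshape(-1,2),42); (e,r)=cv2.minEnclosingCircle(P[:,:2].astype(np.float32)); print('cap',e,r)
hsv=cv2.cvtColor(f,cv2.COLOR_BGR2HSV)
g=((hsv[...,1]<60)&(f.min(2)>80)).astype(np.uint8)
k=cv2.convexHull(comp(g,275,232,355,305)); P=onz(c,k.reshape(-1,2),5); (e,r)=cv2.minEnclosingCircle(P[:,:2].astype(np.float32)); print('holder',e,r)
el=cv2.fitEllipse(P[:,:2].astype(np.float32)); print(el)
k=comp(g,165,200,265,285)
print(cv2.boundingRect(k))
cv2.imwrite('pics/crop1.png',cv2.resize(f[195:290,160:275],None,fx=6,fy=6,interpolation=cv2.INTER_CUBIC))
```

```text
cap (634.4370727539062, -201.1521453857422) 45.9679069519043
holder (487.92694091796875, -80.70439910888672) 62.295623779296875
((487.49749755859375, -80.5235824584961), (122.86181640625, 123.48277282714844), 58.39150619506836)
(172, 208, 87, 72)
```

View pics/crop1.png

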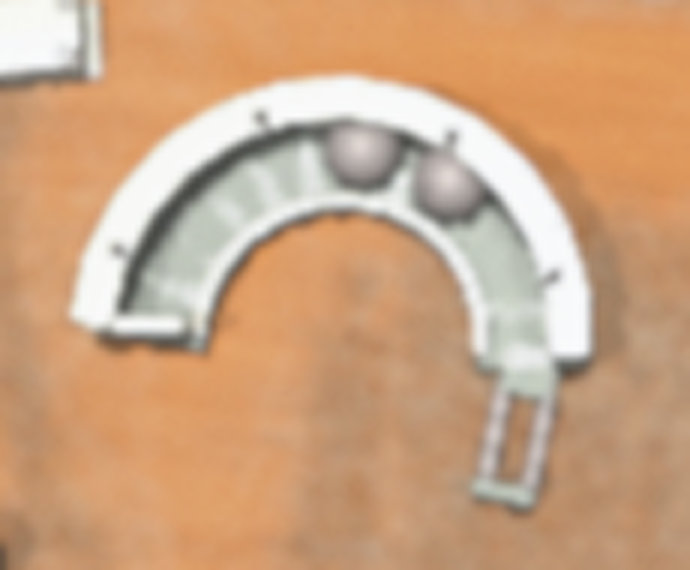

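The crop shows two balls at crop (364,152) and (447,185), the exit at the lower right with its end stop at (504,492), and the end wall at (150,325).

Run:
```python
from h import *
from scipy.optimize import least_squares
c=cam('top')
q=lambda a:(np.array(a,float)+.5)/6-.5+[160,195]
A=onz(c,q([(345,74),(250,96),(150,170),(90,260),(592,290),(560,200),(480,115)]),45)[:,:2]
s=least_squares(lambda v:np.hypot(*(A-v).T)-89,[600,150]); C=s.x; print('C',C,s.fun.round(1))
E=onz(c,q([(504,490)]),26)[0,:2]; print('stop',E)
d=E-C; th=np.arctan2(d[1],d[0])-np.arctan2(-68,-40); print('dist',np.hypot(*d),78.9,'yaw',th)
R=np.array([[np.cos(th),-np.sin(th)],[np.sin(th),np.cos(th)]])
B=onz(c,q([(364,152),(447,185)]),26)[:,:2]; L=(B-C)@R; print('balls',B,L,np.hypot(*L.T),np.degrees(np.arctan2(L[:,1],L[:,0])))
# end wall mid top
W=onz(c,q([(150,325)]),42)[0,:2]; L=(W-C)@R; print('endwall',L,np.degrees(np.arctan2(L[1],L[0])))
print('exit',C+R@[-20,-68], 'rails far', C+R@[-12,-68])
k=onz(c,[(381.5,206)],76);print('knob',k)
s=ctrl.read_state();print(s['tool_pos'],s['tool_rot'])
```

```text
C [630.30750067 127.6096532 ] [-52.5 -25.1  17.9  53.6  41.1   8.9 -32. ]
stop [459.60094358  67.90728982]
dist 180.84551646455014 78.9 yaw -0.7026319445500016
balls [[572.21046769 132.10071435]
 [563.69166174 101.19600133]] [[-47.23865344 -34.11663072]
 [-33.76822345 -63.20647187]] [58.27036014 71.66136337] [-144.16248617 -118.11347849]
endwall [-142.42812186  -31.63055615] -167.47891222393872
exit [571.10108441  88.64043106] rails far [577.20623637  83.47060326]
knob [[ 628.8838006  -197.04236794   76.        ]]
[ 276.6286932  -587.89992569  230.92974928] [-3.14086296e+00 -4.54759759e-05  4.39754177e-01]
```

Run:
```python
from h import *
from scipy.optimize import least_squares
c=cam('top')
q=lambda a:(np.array(a,float)+.5)/6-.5+[160,195]
A=onz(c,q([(345,74),(250,96),(150,170),(90,260),(592,290),(560,200),(480,115)]),45)[:,:2]
s=least_squares(lambda v:np.hypot(*(A-v).T)-89,[510,115]); C=s.x; print('C',C,s.fun.round(1))
E=onz(c,q([(504,490)]),26)[0,:2]; print('stop',E)
d=E-C; th=np.arctan2(d[1],d[0])-np.arctan2(-68,-40); print('dist',np.hypot(*d),78.9,'yaw',th)
R=np.array([[np.cos(th),-np.sin(th)],[np.sin(th),np.cos(th)]])
B=onz(c,q([(364,152),(447,185)]),26)[:,:2]; L=(B-C)@R; print('balls',B,L,np.hypot(*L.T),np.degrees(np.arctan2(L[:,1],L[:,0])))
W=onz(c,q([(150,325)]),42)[0,:2]; L=(W-C)@R; print('endwall',L,np.degrees(np.arctan2(L[1],L[0])))
print('exit',C+R@[-20,-68])
```

```text
C [506.31095987 130.22009282] [ 1.1 -0.4 -1.7  1.  -0.5 -0.4  0.4]
stop [459.60094358  67.90728982]
dist 77.87625465229473 78.9 yaw -0.11152447719565073
balls [[572.21046769 132.10071435]
 [563.69166174 101.19600133]] [[ 65.28081213   9.203121  ]
 [ 60.25442021 -22.45768641]] [65.92633669 64.30352117] [  8.02452896 -20.44114591]
endwall [-12.37184783  64.31464308] 100.88866034616161
exit [478.86725444  64.86840552]
```

Request:
arm_command --plan '[{"translation": [35, 39, 0], "twist": [0, 0, 0], "gripper": 70}, {"translation": [70, 78, 0], "twist": [0, 0, 0], "gripper": 70}, {"translation": [106, 117, -5], "twist": [0, 0, 0], "gripper": 70}, {"translation": [141, 156, -10], "twist": [0, 0, 0], "gripper": 70}, {"translation": [177, 195, -20], "twist": [0, 0, 0], "gripper": 70}, {"translation": [212, 233, -30], "twist": [0, 0, 0], "gripper": 70}, {"translation": [247, 272, -40], "twist": [0, 0, 0], "gripper": 70}, {"translation": [283, 311, -50], "twist": [0, 0, 0], "gripper": 70}, {"translation": [318, 350, -50], "twist": [0, 0, 0], "gripper": 70}, {"translation": [353, 389, -50], "twist": [0, 0, 0], "gripper": 70}]'

```text
t: 1.5
tool_pos: [630.7, -197.7, 181.1]
tool_rot: [-3.141, 0.0, 0.44]
force: [1.0, -0.6, 0.6]
gripper_width: 70.0
grasp_force: 0.0
```

Run:
```python
from h import *
c=cam('wrist','w1.png'); s=ctrl.read_state(); print(s['t'],s['tool_pos'],s['tool_rot'],s['gripper_width'])
print(-c['T'][:3,:3].T@c['T'][:3,3], c['T'][2,:3])
print(proj(c,[(632,-199,76),(632,-199,44)]), proj(c,[s['tool_pos']]))
```

```text
1.55 [ 634.57693735 -193.16470901  181.26861838] [-3.14136534e+00 -2.55768311e-03  4.41576318e-01] 69.93232941071848
[ 691.88781995 -169.50548895  324.32760963] [-0.24012929 -0.11348623 -0.96408444]
[[276.3735568  205.02364417]
 [276.19033013 194.11591173]] [[267.27002118 260.56569283]]
```

View pics/w1.png

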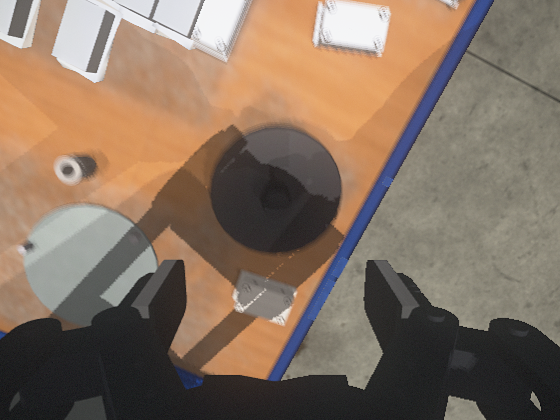

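The cap is centred near (276,190), radius 65 px, and the fingers are at the bottom. I'll measure it again now that the arm has settled.

```bash
cat >> h.py <<'E'
def capfit(c,z,thr=75,box=(180,90,380,275)):
    f=c['frame']; x0,y0,x1,y1=box
    m=np.zeros(f.shape[:2],np.uint8); m[y0:y1,x0:x1]=(f.max(2)<thr)[y0:y1,x0:x1]
    m=cv2.morphologyEx(m,2,np.ones((9,9)))
    k=cv2.convexHull(max(cv2.findContours(m,0,2)[0],key=cv2.contourArea)).reshape(-1,2)
    P=onz(c,k,z)[:,:2].astype(np.float32)
    return cv2.minEnclosingCircle(P), cv2.fitEllipse(P), cv2.boundingRect(k)
E
python3 - <<'E'
from h import *
c=cam('wrist'); s=ctrl.read_state(); print(s['tool_pos'])
for t in(50,60,70,80): print(t,capfit(c,44,t))
f=c['frame']; cv2.imwrite('pics/w2.png',cv2.resize(np.clip(f[110:270,190:370].astype(float)*2.5,0,255).astype(np.uint8),None,fx=3.5,fy=3.5))
E
```

```text
[ 632.73070407 -195.27650669  181.1227474 ]
50 (((619.2916259765625, -209.3786163330078), 35.65998840332031), ((620.44775390625, -212.1836395263672), (57.19379425048828, 70.46373748779297), 117.69144439697266), (258, 178, 68, 84))
60 (((627.508056640625, -201.8035430908203), 49.37445068359375), ((621.7406005859375, -204.38546752929688), (76.8666763305664, 96.9793701171875), 23.994821548461914), (217, 167, 128, 97))
70 (((630.5200805664062, -199.99002075195312), 49.872337341308594), ((628.55126953125, -200.2906036376953), (94.26493835449219, 99.71556854248047), 12.291996955871582), (216, 155, 129, 109))
80 (((630.7933959960938, -199.8407745361328), 50.26456069946289), ((625.5659790039062, -200.0677947998047), (87.42964172363281, 101.69485473632812), 4.999718189239502), (215, 155, 130, 109))
```

View pics/w2.png

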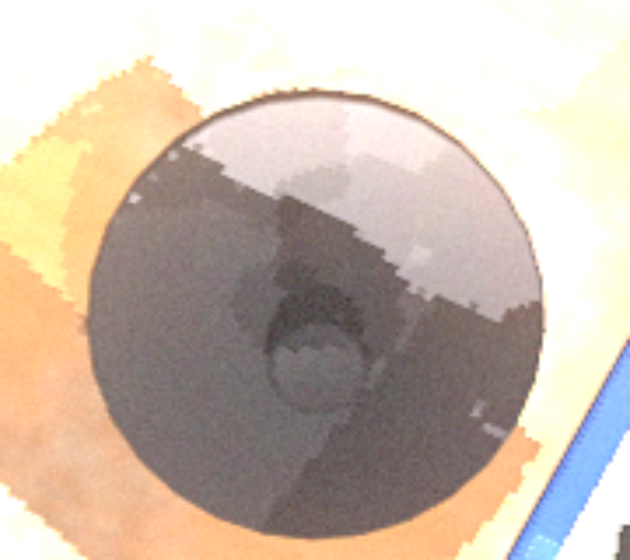

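The cap disc is centred at about (280.4,199.7) and the knob top at (280.9,214.3).

Run:
```python
from h import *
c=cam('wrist'); s=ctrl.read_state(); print(s['tool_pos'])
print(onz(c,[(280.5,199.7)],44), onz(c,[(280.5,214)],76))
```

```text
[ 631.0907143  -196.9794713   180.97780565]
[[ 631.69811471 -201.38818789   44.        ]] [[ 629.66248076 -201.83102702   76.        ]]
```

Request:
arm_command --plan '[{"translation": [1, -2, -40], "twist": [0, 0, 0], "gripper": 60}, {"translation": [1, -2, -80], "twist": [0, 0, 0], "gripper": 60}, {"translation": [1, -2, -115], "twist": [0, 0, 0], "gripper": 60}, {"translation": [1, -2, -131], "twist": [0, 0, 0], "gripper": 60}, {"translation": [1, -2, -131], "twist": [0, 0, 0], "gripper": 60}, {"translation": [1, -2, -131], "twist": [0, 0, 0], "gripper": 15}, {"translation": [1, -2, -131], "twist": [0, 0, 0], "gripper": 15}, {"translation": [1, -2, -131], "twist": [0, 0, 0], "gripper": 15}, {"translation": [1, -2, -131], "twist": [0, 0, 0], "gripper": 15}, {"translation": [1, -2, -131], "twist": [0, 0, 0], "gripper": 15}]'

```text
t: 2.9
tool_pos: [631.5, -201.4, 51.8]
tool_rot: [3.14, -0.001, 0.44]
force: [-1.7, -0.4, 9.2]
gripper_width: 17.9
grasp_force: 58.3
```

Request:
arm_command --plan '[{"translation": [0, 0, 20], "twist": [0, 0, 0], "gripper": 15}, {"translation": [0, 0, 50], "twist": [0, 0, 0], "gripper": 15}, {"translation": [-10, 8, 80], "twist": [0, 0, 0], "gripper": 15}, {"translation": [-40, 34, 90], "twist": [0, 0, 0], "gripper": 15}, {"translation": [-75, 63, 90], "twist": [0, 0, 0], "gripper": 15}, {"translation": [-110, 93, 80], "twist": [0, 0, 0], "gripper": 15}, {"translation": [-135, 114, 60], "twist": [0, 0, 0], "gripper": 15}, {"translation": [-143, 121, 40], "twist": [0, 0, 0], "gripper": 15}, {"translation": [-143, 121, 40], "twist": [0, 0, 0], "gripper": 15}, {"translation": [-143, 121, 40], "twist": [0, 0, 0], "gripper": 15}]'

```text
t: 4.15
tool_pos: [489.1, -80.6, 91.5]
tool_rot: [3.14, -0.002, 0.44]
force: [0.2, -0.5, -0.5]
gripper_width: 18.5
grasp_force: 43.5
```

Run:
```python
from h import *
c=cam('wrist','w3.png'); s=ctrl.read_state(); print(s['t'],s['tool_pos'],s['gripper_width'])
p=s['tool_pos']
# cap top expected 7mm below TCP
for t in (60,70,80): print(capfit(c,p[2]-7.5,t,(120,60,440,330)))
t=cam('top'); cv2.imwrite('pics/m1.png',np.hstack([c['frame'],cv2.resize(t['frame'][190:330,200:420],None,fx=1,fy=1,dst=None) if 0 else cv2.resize(t['frame'][220:325,265:405],(240,180)).repeat(1,0) if 0 else cv2.copyMakeBorder(cv2.resize(t['frame'][220:325,260:365],(240,240)),0,180,0,0,0)]))
```

```text
4.2 [489.16746476 -80.70359736  91.47916339] 18.499975034028797
(((467.2180480957031, -94.10726928710938), 72.63268280029297), ((299.13323974609375, -241.52105712890625), (210.38864135742188, 586.971435546875), 133.96572875976562), (120, 171, 320, 159))
(((467.3710021972656, -94.03543090820312), 72.64651489257812), ((346.11663818359375, -169.96815490722656), (188.48851013183594, 429.2465515136719), 123.97411346435547), (120, 171, 320, 159))
(((470.029296875, -92.7870864868164), 72.94915008544922), ((392.15936279296875, -134.2819366455078), (167.27032470703125, 322.073486328125), 119.50646209716797), (120, 158, 320, 172))
```

View pics/m1.png

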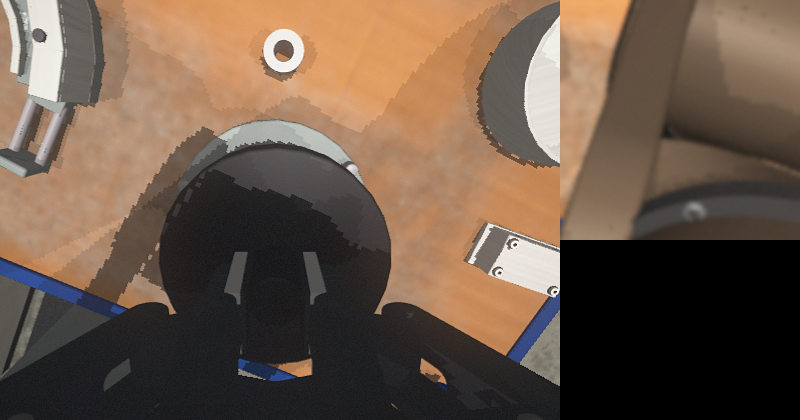

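The wrist view shows the cap held upright with its top edge at (160,250), (275,143) and (391,247). Part of the holder shows behind it, with its edge near (270,120) and a pin at (350,168).

Run:
```python
from h import *
from scipy.optimize import least_squares
c=cam('wrist'); s=ctrl.read_state(); p=s['tool_pos']; print(p)
g=cv2.cvtColor(c['frame'],cv2.COLOR_BGR2GRAY).astype(int)
fit=lambda A,r,x0:(lambda q:(q.x.round(2),q.fun.round(1)))(least_squares(lambda v:np.hypot(*(A-v).T)-r,x0,loss='soft_l1'))
A=onz(c,[(160,250),(164,222),(275,143),(391,247),(387,222),(310,148),(340,160)],p[2]-7.8)[:,:2]; print('cap',fit(A,50.5,p[:2]))
H=onz(c,[(181,186),(199,160),(222,139),(245,127),(270,120),(300,125),(325,136),(345,152)],5)[:,:2]; print('holder',fit(H,61.5,p[:2]))
print('pin',onz(c,[(351,166)],17))
# stop & rails
print('endstop', onz(c,[(20,158)],26))
```

```text
[488.85076303 -80.64715063  91.17258447]
cap (array([490.89, -81.04]), array([-0.7, -0.4,  0.1, -0.8, -0.6,  0. ,  0.4]))
holder (array([484.9 , -83.55]), array([ 1. , -1. , -0.8, -0.1,  1.4,  0.3, -0.1, -0.3]))
pin [[ 537.50168918 -107.60371939   17.        ]]
endstop [[464.15364863  62.21531538  26.        ]]
```

Request:
arm_command --plan '[{"translation": [-15, -18, 10], "twist": [0, 0, 0], "gripper": 15}, {"translation": [-30, -40, 25], "twist": [0, 0, 0], "gripper": 15}, {"translation": [-50, -62, 40], "twist": [0, 0, 0], "gripper": 15}, {"translation": [-58, -70, 40], "twist": [0, 0, 0], "gripper": 15}, {"translation": [-58, -70, 40], "twist": [0, 0, 0], "gripper": 15}, {"translation": [-58, -70, 40], "twist": [0, 0, 0], "gripper": 15}, {"translation": [-58, -70, 40], "twist": [0, 0, 0], "gripper": 15}]'

```text
t: 5.18
tool_pos: [430.1, -149.6, 129.9]
tool_rot: [-3.141, 0.0, 0.441]
force: [-0.1, -1.0, -1.0]
gripper_width: 18.0
grasp_force: 58.7
```

Run:
```python
from h import *
c=cam('wrist','w4.png'); s=ctrl.read_state(); p=s['tool_pos']; print(s['t'],p,s['gripper_width'],s['grasp_force'])
```

```text
5.225 [ 430.01849085 -149.62297191  129.96762159] 17.92751592234836 58.682570457458496
```

View pics/w4.png

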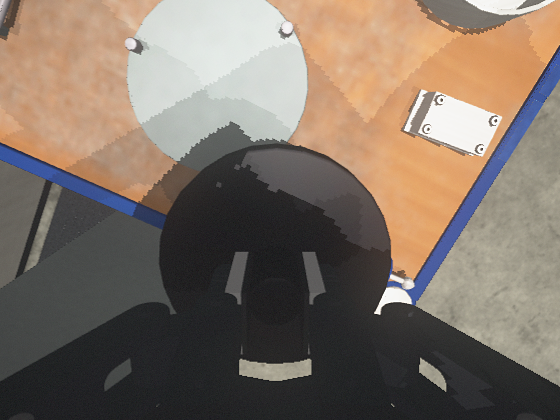

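The holder disc is visible with left edge x≈127, right edge x≈308, and pin tops at (130,43) and (287,28). The cap's image position hasn't changed, so the grip is firm.

Run:
```python
from h import *
from scipy.optimize import least_squares
c=cam('wrist'); s=ctrl.read_state(); p=s['tool_pos']; print(p)
fit=lambda A,r,x0:(lambda q:(q.x.round(2),q.fun.round(1)))(least_squares(lambda v:np.hypot(*(A-v).T)-r,x0,loss='soft_l1'))
A=onz(c,[(160,250),(164,222),(275,143),(391,247),(387,222),(310,148),(340,160)],p[2]-7.8)[:,:2]; cp=fit(A,50.5,p[:2]); print('cap',cp, cp[0]-p[:2])
P=onz(c,[(130,42.5),(287,27.5)],17)[:,:2]; d=P[1]-P[0]; L=np.hypot(*d); print('pins',P,L)
n=np.array([-d[1],d[0]])/L
for sg in(1,-1): print('centre',P.mean(0)+sg*n*28.5)
# disc edges: scan rows of saturation
h=cv2.cvtColor(c['frame'],cv2.COLOR_BGR2HSV)[...,1]; e=[]
for y in range(55,125,5):
    r=np.where(h[y,90:330]<50)[0]+90; e+=[(r[0],y),(r[-1],y)]
H=onz(c,e,5)[:,:2]; print('disc',fit(H,61.5,P.mean(0)))
# same from stored top picture
t=cam('top'); f=cv2.imread('pics/top0.png'); h=cv2.cvtColor(f,cv2.COLOR_BGR2HSV)[...,1]; e=[]
for y in range(250,295,3):
    r=np.where(h[y,275:355]<60)[0]+275; e+=[(r[0]-.5,y),(r[-1]+.5,y)]
print('top disc',fit(onz(t,e,5)[:,:2],61.5,[487,-80]))
print('stop0',c['T'][:3,:3]@[0,0,1])
```

```text
[ 429.97019562 -149.71186419  130.0303553 ]
cap (array([ 431.86, -149.94]), array([-0.7, -0.4,  0.1, -0.9, -0.6,  0. ,  0.4])) [ 1.88980438 -0.22813581]
pins [[ 485.66285877  -23.61276668]
 [ 535.49081878 -108.98469769]] 98.84934093803435
centre [535.19106494 -51.93245673]
centre [485.96261261 -80.66500764]
disc (array([487.36, -80.22]), array([-0.9, -1.5, -0.7, -0.9, -1. , -0.8, -1.1, -0.6, -1.1, -0.8, -0.9,
       -0.8, -0.6, -0.7, -1.4, -0.5, -0.7, -0.7, -0.5, -0.7, -0.7, -0.6,
       -0.8, -0.3, -0. , -0.4,  0.3, -0.3]))
top disc (array([487.35, -80.36]), array([-0.2,  0.1, -0. ,  0.1, -0.3, -0.4,  0.4,  0.1, -0. ,  1.4,  0.3,
        1.6, -0.8,  0.3,  1. , -0.4,  1.2, -0.4,  0. ,  0.3, -0.5, -0.5,
       -0.3, -0.5,  0.6,  0.2,  0.5, -0.1, -0.2,  0.6]))
stop0 [ 1.10579567e-04  2.65644312e-01 -9.64071101e-01]
```

Request:
arm_command --plan '[{"translation": [20, 25, 0], "twist": [0, 0, 0], "gripper": 15}, {"translation": [40, 50, -20], "twist": [0, 0, 0], "gripper": 15}, {"translation": [55, 69, -45], "twist": [0, 0, 0], "gripper": 15}, {"translation": [55, 69.5, -70], "twist": [0, 0, 0], "gripper": 15}, {"translation": [55.5, 69.5, -80], "twist": [0, 0, 0], "gripper": 15}, {"translation": [55.5, 69.5, -80], "twist": [0, 0, 0], "gripper": 15}, {"translation": [55.5, 69.5, -86], "twist": [0, 0, 0], "gripper": 15}, {"translation": [55.5, 69.5, -92], "twist": [0, 0, 0], "gripper": 15}, {"translation": [55.5, 69.5, -97], "twist": [0, 0, 0], "gripper": 15}, {"translation": [55.5, 69.5, -100], "twist": [0, 0, 0], "gripper": 15}]'

```text
t: 6.58
tool_pos: [485.2, -80.7, 30.0]
tool_rot: [-3.141, 0.0, 0.44]
force: [-0.6, 0.3, -0.3]
gripper_width: 18.3
grasp_force: 58.7
```

Request:
arm_command --plan '[{"translation": [0, 0, -1], "twist": [0, 0, 0], "gripper": 15}, {"translation": [0, 0, -1], "twist": [0, 0, 0], "gripper": 15}]'

```text
t: 6.82
tool_pos: [485.3, -80.6, 29.3]
tool_rot: [-3.142, 0.0, 0.44]
force: [-0.4, -0.1, -0.3]
gripper_width: 17.6
grasp_force: 58.7
```

Request:
arm_command --plan '[{"translation": [0, 0, -1], "twist": [0, 0, 0], "gripper": 15}, {"translation": [0, 0, -1], "twist": [0, 0, 0], "gripper": 45}, {"translation": [0, 0, -1], "twist": [0, 0, 0], "gripper": 45}, {"translation": [0, 0, -1], "twist": [0, 0, 0], "gripper": 45}, {"translation": [0, 0, 30], "twist": [0, 0, 0], "gripper": 45}, {"translation": [0, 0, 80], "twist": [0, 0, 0], "gripper": 45}, {"translation": [0, 0, 130], "twist": [0, 0, 0], "gripper": 45}, {"translation": [0, 0, 130], "twist": [0, 0, 0], "gripper": 45}]'

```text
t: 7.82
tool_pos: [487.4, -81.1, 162.7]
tool_rot: [3.138, -0.005, 0.44]
force: [0.8, 0.5, 0.0]
gripper_width: 44.6
grasp_force: 0.0
```

Run:
```python
from h import *
c=cam('wrist','w5.png'); s=ctrl.read_state(); p=s['tool_pos']; print(s['t'],p,s['gripper_width'])
cv2.imwrite('pics/w5b.png',np.clip(c['frame']*1.8,0,255).astype(np.uint8))
print(proj(c,[(487,-80.5,21),(487,-80.5,53)]))
```

```text
7.875 [486.26660934 -80.85805934 160.86325284] 45.01163075210441
[[272.25026845 194.51772392]
 [272.15163935 205.0420521 ]]
```

View pics/w5b.png

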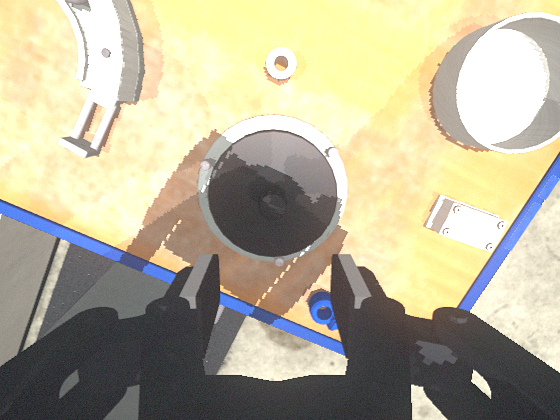

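The cap sits flat inside all three pins, and the open tin is at the upper right. Next I'll turn the tool (x inward) and move above the closed end of the track.

Request:
arm_command --plan '[{"translation": [4, 12, 0], "twist": [0, 0, 0.17], "gripper": 0}, {"translation": [8, 25, 0], "twist": [0, 0, 0.34], "gripper": 0}, {"translation": [12, 38, 0], "twist": [0, 0, 0.51], "gripper": 0}, {"translation": [16, 51, 0], "twist": [0, 0, 0.68], "gripper": 0}, {"translation": [20, 64, 0], "twist": [0, 0, 0.85], "gripper": 0}, {"translation": [24, 77, 0], "twist": [0, 0, 1.02], "gripper": 0}, {"translation": [28, 90, 0], "twist": [0, 0, 1.19], "gripper": 0}, {"translation": [32, 103, 0], "twist": [0, 0, 1.36], "gripper": 0}, {"translation": [36, 116, 0], "twist": [0, 0, 1.53], "gripper": 0}, {"translation": [40, 130, 0], "twist": [0, 0, 1.7], "gripper": 0}]'

```text
t: 9.12
tool_pos: [524.5, 49.7, 157.8]
tool_rot: [-3.139, -0.001, 2.145]
force: [-0.0, 0.7, 1.1]
gripper_width: 0.3
grasp_force: 0.0
```

Request:
arm_command --plan '[{"translation": [4, 12, 0], "twist": [0, 0, 0.17], "gripper": 0}, {"translation": [8, 25, 0], "twist": [0, 0, 0.34], "gripper": 0}, {"translation": [12, 38, 0], "twist": [0, 0, 0.51], "gripper": 0}, {"translation": [16, 51, -5], "twist": [0, 0, 0.68], "gripper": 0}, {"translation": [20, 64, -10], "twist": [0, 0, 0.85], "gripper": 0}, {"translation": [24, 77, -15], "twist": [0, 0, 1.02], "gripper": 0}, {"translation": [28, 90, -20], "twist": [0, 0, 1.19], "gripper": 0}, {"translation": [31, 103, -25], "twist": [0, 0, 1.36], "gripper": 0}, {"translation": [33, 115, -28], "twist": [0, 0, 1.5], "gripper": 0}, {"translation": [33, 115, -28], "twist": [0, 0, 1.59], "gripper": 0}]'

```text
t: 10.38
tool_pos: [557.3, 164.9, 129.4]
tool_rot: [3.141, -0.002, -2.549]
force: [-0.1, -1.3, -0.5]
gripper_width: 0.1
grasp_force: 0.0
```

Run:
```python
from h import *
ctrl.read_camera('scene');c=cam('wrist','w6.png'); s=ctrl.read_state(); p=s['tool_pos']; print(s['t'],p,s['tool_rot'],s['gripper_width'])
```

```text
10.475 [557.35213506 164.35766805 129.74685464] [ 3.14076464e+00 -2.29237209e-03 -2.55166980e+00] 0.03849654814434216
```

View pics/w6.png

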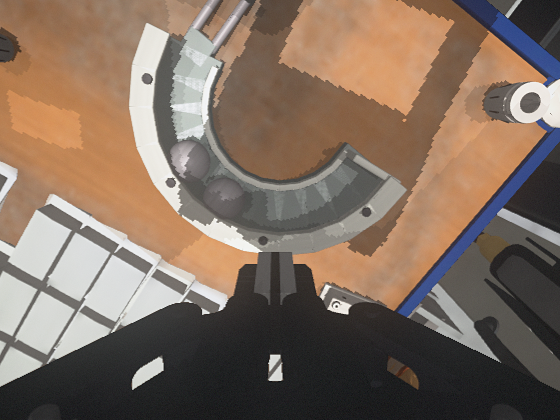

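The track, its two balls at (190,158) and (226,195), the exit rails at top and the free closed end on the right are all in view. I'll check the track pose against this picture.

Run:
```python
from h import *
from scipy.optimize import least_squares
c=cam('wrist'); s=ctrl.read_state(); print(s['tool_pos'])
fit=lambda A,r,x0:(lambda q:(q.x.round(2),q.fun.round(1)))(least_squares(lambda v:np.hypot(*(A-v).T)-r,x0,loss='soft_l1'))
O=onz(c,[(129,110),(134,150),(150,190),(185,228),(215,243),(262,253)],45)[:,:2]; print(fit(O,89,[506,130]))
I=onz(c,[(217,100),(222,128),(243,160),(280,178),(320,169)],18)[:,:2]; print(fit(I,48,[506,130]))
C=np.array([506.3,130.2]); th=-.1115; R=np.array([[np.cos(th),-np.sin(th)],[np.sin(th),np.cos(th)]])
for C in ([506.3,130.2],fit(O,89,[506,130])[0]):
  L=(onz(c,[(190,158),(226,195)],26)[:,:2]-C)@R; print('balls',np.hypot(*L.T),np.degrees(np.arctan2(L[:,1],L[:,0])))
L=(onz(c,[(402,188)],45)[:,:2]-C)@R; print('end corner r89 t98?',np.hypot(*L.T),np.degrees(np.arctan2(L[:,1],L[:,0])))
C=np.array([506.3,130.2])
G=lambda p:(C+R@np.array(p)).round(1)
for t in (40,30,20,10,0,-10,-20,-30,-40,-50,-60,-70): print(t,G([63*np.cos(np.radians(t)),63*np.sin(np.radians(t))]))
print('exit',G([-18,-68]))
```

```text
[557.46973423 164.20977491 129.99764421]
(array([506.77, 132.11]), array([-1.8, -0.3,  1.6,  1.8, -0.2, -2.4]))
(array([496.73, 135.41]), array([-0.1, -0.4,  0.1,  0.9, -1. ]))
balls [62.96263192 63.04330847] [-22.74908988   8.24896366]
balls [63.51044506 62.54022438] [-24.46084646   6.51376739]
end corner r89 t98? [87.82080031] [100.82385931]
40 [558.8 165.1]
30 [564.  155.4]
20 [567.5 145. ]
10 [569.2 134.2]
0 [568.9 123.2]
-10 [566.7 112.4]
-20 [562.7 102.2]
-30 [557.   92.8]
-40 [549.8  84.6]
-50 [541.2  77.7]
-60 [531.5  72.5]
-70 [521.1  69. ]
exit [480.8  64.6]
```

Request:
arm_command --plan '[{"translation": [-1, 0, -30], "twist": [0, 0, 0], "gripper": 0}, {"translation": [-1, 0, -60], "twist": [0, 0, 0], "gripper": 0}, {"translation": [-1, 0, -80], "twist": [0, 0, 0], "gripper": 0}, {"translation": [-1, 0, -95], "twist": [0, 0, 0], "gripper": 0}, {"translation": [-1, 0, -108], "twist": [0, 0, 0], "gripper": 0}, {"translation": [-1, 0, -108], "twist": [0, 0, 0], "gripper": 0}, {"translation": [-1, 0, -108], "twist": [0, 0, 0], "gripper": 0}]'

```text
t: 11.4
tool_pos: [557.6, 164.5, 23.8]
tool_rot: [-3.141, 0.001, -2.554]
force: [-0.7, -0.5, -0.8]
gripper_width: -0.2
grasp_force: 0.0
```

Run:
```python
import numpy as np
C=np.array([506.4,130.6]); r=61
b=None
for i,t in enumerate(range(40,-81,-6)):
    a=np.radians(t)-.11; p=C+r*np.array([np.cos(a),np.sin(a)])
    if b is None:b=p
    print(t,(p-b).round(1),round(-i*np.radians(6),3))
```

```text
40 [0. 0.] 0.0
34 [ 3.3 -5.5] -0.105
28 [  5.9 -11.3] -0.209
22 [  8.  -17.3] -0.314
16 [  9.4 -23.6] -0.419
10 [ 10.1 -29.9] -0.524
4 [ 10.2 -36.3] -0.628
-2 [  9.6 -42.7] -0.733
-8 [  8.4 -48.9] -0.838
-14 [  6.5 -55. ] -0.942
-20 [  3.9 -60.9] -1.047
-26 [  0.8 -66.4] -1.152
-32 [ -2.9 -71.7] -1.257
-38 [ -7.1 -76.4] -1.361
-44 [-11.8 -80.8] -1.466
-50 [-16.9 -84.6] -1.571
-56 [-22.4 -87.9] -1.676
-62 [-28.2 -90.5] -1.78
-68 [-34.2 -92.6] -1.885
-74 [-40.5 -94. ] -1.99
-80 [-46.8 -94.7] -2.094
```

Request:
arm_command --plan '[{"translation": [3.3, -5.5, 0], "twist": [0, 0, -0.105], "gripper": 0}, {"translation": [5.9, -11.3, 0], "twist": [0, 0, -0.209], "gripper": 0}, {"translation": [8, -17.3, 0], "twist": [0, 0, -0.314], "gripper": 0}, {"translation": [9.4, -23.6, 0], "twist": [0, 0, -0.419], "gripper": 0}, {"translation": [10.1, -29.9, 0], "twist": [0, 0, -0.524], "gripper": 0}, {"translation": [10.2, -36.3, 0], "twist": [0, 0, -0.628], "gripper": 0}, {"translation": [9.6, -42.7, 0], "twist": [0, 0, -0.733], "gripper": 0}, {"translation": [8.4, -48.9, 0], "twist": [0, 0, -0.838], "gripper": 0}, {"translation": [6.5, -55, 0], "twist": [0, 0, -0.942], "gripper": 0}, {"translation": [6.5, -55, 0], "twist": [0, 0, -0.942], "gripper": 0}]'

```text
t: 12.65
tool_pos: [562.8, 109.1, 23.8]
tool_rot: [-3.141, -0.001, 2.786]
force: [-4.6, -1.0, 0.6]
gripper_width: 0.1
grasp_force: 2.4
```

Run:
```python
from h import *
c=cam('wrist','w7.png'); s=ctrl.read_state(); print(s['t'],s['tool_pos'],s['tool_rot'],s['force'])
```

```text
12.7 [562.83156494 109.17733514  23.83216035] [-3.14102028e+00 -1.12275758e-03  2.78702523e+00] [-6.21036067 -0.59787348  0.69579872]
```

View pics/w7.png

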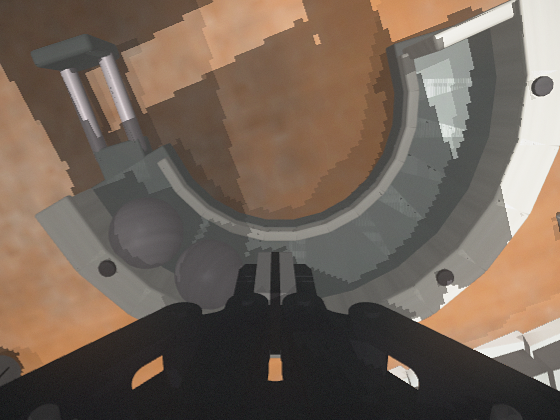

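The balls are in contact in front of the finger, at (205,275) and (150,232), with the rails ahead at (100,100). A sideways force of about −5 N suggests the finger is rubbing on the lip, so I'll shift 3 mm inward.

Run:
```python
import numpy as np
C=np.array([506.4,130.6]); P=lambda r,t:C+r*np.array([np.cos(np.radians(t)-.11),np.sin(np.radians(t)-.11)])
b=P(61,-14)
for t in list(range(-14,-82,-5)): print(t,(P(58,t)-b).round(1),round(np.radians(t+14),3))
```

```text
-14 [-2.8  1. ] 0.0
-19 [-4.8 -3.6] -0.087
-24 [-7.1 -8.1] -0.175
-29 [ -9.9 -12.4] -0.262
-34 [-13.  -16.4] -0.349
-39 [-16.4 -20.1] -0.436
-44 [-20.2 -23.5] -0.524
-49 [-24.2 -26.5] -0.611
-54 [-28.5 -29.2] -0.698
-59 [-33.  -31.5] -0.785
-64 [-37.7 -33.4] -0.873
-69 [-42.5 -34.9] -0.96
-74 [-47.4 -36. ] -1.047
-79 [-52.5 -36.6] -1.134
```

Request:
arm_command --plan '[{"translation": [-2.8, 1, 0], "twist": [0, 0, 0], "gripper": 0}, {"translation": [-4.8, -3.6, 0], "twist": [0, 0, -0.087], "gripper": 0}, {"translation": [-7.1, -8.1, 0], "twist": [0, 0, -0.175], "gripper": 0}, {"translation": [-9.9, -12.4, 0], "twist": [0, 0, -0.262], "gripper": 0}, {"translation": [-13, -16.4, 0], "twist": [0, 0, -0.349], "gripper": 0}, {"translation": [-16.4, -20.1, 0], "twist": [0, 0, -0.436], "gripper": 0}, {"translation": [-20.2, -23.5, 0], "twist": [0, 0, -0.524], "gripper": 0}, {"translation": [-24.2, -26.5, 0], "twist": [0, 0, -0.611], "gripper": 0}, {"translation": [-26.5, -28, 0], "twist": [0, 0, -0.66], "gripper": 0}, {"translation": [-26.5, -28, 0], "twist": [0, 0, -0.66], "gripper": 0}]'

```text
t: 13.95
tool_pos: [537.6, 81.4, 23.8]
tool_rot: [3.141, 0.0, 2.128]
force: [0.7, 0.0, -0.4]
gripper_width: 0.1
grasp_force: 0.0
```

Run:
```python
from h import *
c=cam('wrist','w8.png'); s=ctrl.read_state(); print(s['t'],s['tool_pos'],s['tool_rot'],s['force'])
```

```text
14.0 [537.66244935  81.47649755  23.73208272] [3.14070391e+00 4.46102549e-04 2.12895336e+00] [-0.1221289  -0.15161683 -0.02262593]
```

View pics/w8.png

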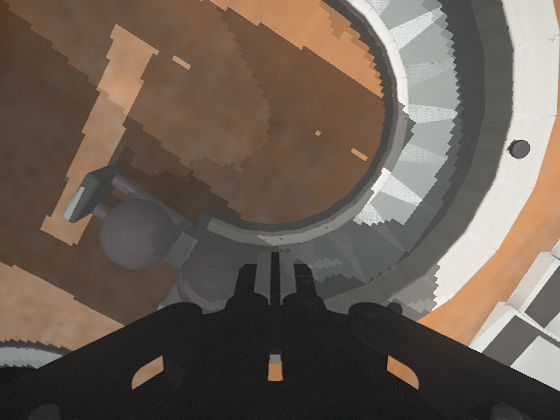

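Ball 1 is on the rails at (140,233), close to the end stop, and ball 2 at (210,278) is still on the channel.

Run:
```python
from h import *
c=cam('wrist'); s=ctrl.read_state(); print(s['tool_pos'])
C=np.array([506.4,130.6]); th=-.11; R=np.array([[np.cos(th),-np.sin(th)],[np.sin(th),np.cos(th)]])
for px,z in(((140,233),24),((210,278),26),((82,196),26),((90,195),26)):
    w=onz(c,[px],z)[0,:2]; print(px,w,(w-C)@R)
print('exits',[C+R@[x,-68] for x in(-12,-18,-24)])
```

```text
[537.62930964  81.48142556  23.62811248]
(140, 233) [483.38914143  66.98927175] [-15.88870553 -65.75236419]
(210, 278) [516.57906845  65.68161517] [ 17.24417714 -63.40858363]
(82, 196) [458.039809    69.66649773] [-41.3787304  -65.87412575]
(90, 195) [460.47805581  71.65454068] [-39.17346409 -63.63043174]
exits [array([487.00760237,  64.32832495]), array([481.04386578,  64.98699475]), array([475.08012919,  65.64566456])]
```

Request:
arm_command --plan '[{"translation": [2, 4, 25], "twist": [0, 0, 0], "gripper": 0}, {"translation": [2, 4, 70], "twist": [0, 0, 0.1], "gripper": 30}, {"translation": [-10, 0, 90], "twist": [0, 0, 0.27], "gripper": 60}, {"translation": [-22, -5, 90], "twist": [0, 0, 0.44], "gripper": 60}, {"translation": [-34, -10, 90], "twist": [0, 0, 0.61], "gripper": 60}, {"translation": [-46, -14, 90], "twist": [0, 0, 0.78], "gripper": 60}, {"translation": [-54, -16, 90], "twist": [0, 0, 0.9], "gripper": 60}, {"translation": [-54, -16, 90], "twist": [0, 0, 0.9], "gripper": 60}, {"translation": [-54, -16, 90], "twist": [0, 0, 0.9], "gripper": 60}]'

```text
t: 15.18
tool_pos: [483.9, 65.5, 113.4]
tool_rot: [3.141, 0.001, 3.025]
force: [-0.0, 0.6, -0.5]
gripper_width: 59.6
grasp_force: 0.0
```

```bash
cat >> h.py <<'E'
def balls(c,box,z=24):
    x0,y0,x1,y1=box; g=cv2.medianBlur(cv2.cvtColor(c['frame'],cv2.COLOR_BGR2GRAY),5)[y0:y1,x0:x1]
    q=cv2.HoughCircles(g,3,1.5,25,param1=120,param2=.6,minRadius=16,maxRadius=32)
    return [] if q is None else [(k[:2]+[x0,y0],k[2],onz(c,[k[:2]+[x0,y0]],z)[0,:2]) for k in q[0][:4]]
E
python3 - <<'E'
from h import *
c=cam('wrist','w9.png'); s=ctrl.read_state(); print(s['t'],s['tool_pos'],s['tool_rot'],s['gripper_width'])
u=proj(c,[(483.2,65.5,24)])[0]; print(u)
x,y=u.astype(int)
for b in balls(c,(max(x-90,0),max(y-70,0),x+90,y+70)): print(b)
cv2.imwrite('pics/w9b.png',c['frame'][:, :])
E
```

```text
15.225 [483.85289789  65.51213279 113.41887406] [3.14144426e+00 6.23435092e-04 3.02575518e+00] 60.18432721437462
[275.33801213 210.14746276]
(array([275.75, 259.25]), np.float32(31.150002), array([516.86108845,  61.87302098]))
(array([277.25, 206.75]), np.float32(31.150002), array([481.10301206,  66.97095669]))
(array([340.25, 238.25]), np.float32(31.150002), array([507.03599824, 105.40187447]))
(array([296.75, 277.25]), np.float32(26.2), array([531.45527957,  74.40214868]))
```

View pics/w9.png

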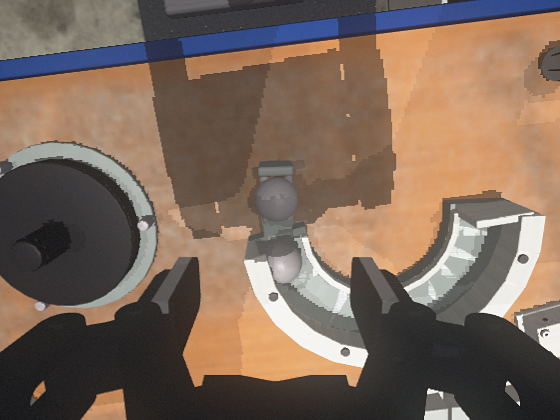

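Ball 1 rests at (276,197), against the end stop, and ball 2 is in the channel at (285,265). I'll shift 8 mm further, descend and grip.

Request:
arm_command --plan '[{"translation": [-8, 0.5, -20], "twist": [0, 0, 0], "gripper": 60}, {"translation": [-8, 0.5, -55], "twist": [0, 0, 0], "gripper": 60}, {"translation": [-8, 0.5, -85], "twist": [0, 0, 0], "gripper": 60}, {"translation": [-8, 0.5, -102], "twist": [0, 0, 0], "gripper": 60}, {"translation": [-8, 0.5, -108], "twist": [0, 0, 0], "gripper": 60}, {"translation": [-8, 0.5, -108], "twist": [0, 0, 0], "gripper": 60}, {"translation": [-8, 0.5, -108], "twist": [0, 0, 0], "gripper": 22}, {"translation": [-8, 0.5, -108], "twist": [0, 0, 0], "gripper": 22}, {"translation": [-8, 0.5, -108], "twist": [0, 0, 0], "gripper": 22}, {"translation": [-8, 0.5, -108], "twist": [0, 0, 0], "gripper": 22}]'

```text
t: 16.48
tool_pos: [475.8, 66.0, 5.9]
tool_rot: [3.141, 0.001, 3.028]
force: [0.2, 0.7, 7.2]
gripper_width: 24.8
grasp_force: 58.6
```

Request:
arm_command --plan '[{"translation": [0, 0, 8], "twist": [0, 0, 0], "gripper": 22}, {"translation": [0, 0, 25], "twist": [0, 0, 0], "gripper": 22}, {"translation": [0, 0, 55], "twist": [0, 0, 0], "gripper": 22}, {"translation": [0, 0, 90], "twist": [0, 0, 0], "gripper": 22}, {"translation": [15, -25, 115], "twist": [0, 0, 0], "gripper": 22}, {"translation": [35, -60, 115], "twist": [0, 0, 0], "gripper": 22}, {"translation": [58, -100, 115], "twist": [0, 0, 0], "gripper": 22}, {"translation": [80, -138, 115], "twist": [0, 0, 0], "gripper": 22}, {"translation": [100, -172, 115], "twist": [0, 0, 0], "gripper": 22}, {"translation": [100, -172, 115], "twist": [0, 0, 0], "gripper": 22}]'

```text
t: 17.73
tool_pos: [576.4, -108.4, 120.8]
tool_rot: [-3.141, 0.001, 3.025]
force: [-0.1, 0.8, -0.7]
gripper_width: 25.3
grasp_force: 59.0
```

```bash
cat >> h.py <<'E'
def rimfit(c,x0,z=40,R=45.5):
    """tin rim: radial edge scan from predicted centre, in world polar coords at rim height; outermost non-orange->orange edge"""
    from scipy.optimize import least_squares
    h=cv2.cvtColor(c['frame'],cv2.COLOR_BGR2HSV)[...,1].astype(float); x0=np.array(x0,float)
    for it in range(3):
        pts=[]
        for a in np.arange(0,2*np.pi,.1):
            rr=np.arange(30,75,.7); W=np.c_[x0+rr[:,None]*[np.cos(a),np.sin(a)],np.full(len(rr),z)]
            u=proj(c,W); ok=(u[:,0]>2)&(u[:,0]<557)&(u[:,1]>2)&(u[:,1]<417)
            if not ok.all(): continue
            v=cv2.remap(h.astype(np.float32),u[:,0].astype(np.float32)[None],u[:,1].astype(np.float32)[None],1)[0]
            d=v[3:]-v[:-3]; k=np.argmax(d)
            if d[k]>40: pts.append(W[k+1,:2])
        pts=np.array(pts)
        q=least_squares(lambda v:np.hypot(*(pts-v).T)-R,x0,loss='soft_l1',f_scale=2); x0=q.x
    return x0.round(1),len(pts),np.median(abs(q.fun)).round(2)
E
python3 - <<'E'
from h import *
s=ctrl.read_state(); print(s['t'],s['tool_pos'],s['gripper_width'],s['grasp_force'])
t=cam('top','t2.png'); print('top',rimfit(t,(631,-201)))
c=cam('scene','s2.png'); w=cam('wrist','w10.png'); print('wrist',rimfit(w,(631,-201)), proj(w,[(631,-201,40)]))
m=np.hstack([t['frame'][150:330,250:450],c['frame'][200:380,200:400]]); m=cv2.resize(m,None,fx=2,fy=2); cv2.imwrite('pics/m2.png',m)
E
```

```text
17.725 [ 576.4135586  -108.39941121  120.76808264] 25.334221183989488 59.029499888420105Traceback (most recent call last):
  File "<stdin>", line 3, in <module>
  File "h.py", line 42, in rimfit
    q=least_squares(lambda v:np.hypot(*(pts-v).T)-R,x0,loss='soft_l1',f_scale=2); x0=q.x
    return func(*args, **kwargs)
    vector_fun = VectorFunction(
        fun_wrapped,
    ...<6 lines>...
        workers=workers
    )
    self._update_fun()
    ~~~~~~~~~~~~~~~~^^
    self.f = self.fun_wrapped(xp_copy(self.x))
             ~~~~~~~~~~~~~~~~^^^^^^^^^^^^^^^^^
    return np.atleast_1d(self.fun(x))
                         ~~~~~~~~^^^
    return self.f(x, *self.args, **self.kwargs)
           ~~~~~~^^^^^^^^^^^^^^^^^^^^^^^^^^^^^^
  File "h.py", line 42, in <lambda>
    q=least_squares(lambda v:np.hypot(*(pts-v).T)-R,x0,loss='soft_l1',f_scale=2); x0=q.x
                                        ~~~^~
ValueError: operands could not be broadcast together with shapes (0,) (2,)
```

```bash
sed -i 's/        pts=np.array(pts)/        if len(pts)<8: return None,len(pts),0\n        pts=np.array(pts)/' h.py
python3 - <<'E'
from h import *
s=ctrl.read_state()
for n in('top','scene','wrist'):
    c=cam(n,n+'2.png'); u=proj(c,[(631,-201,40)])[0]; print(n,u.round(),end=' ')
    if 0<u[0]<560 and 0<u[1]<420: print(rimfit(c,(631,-201)), c['frame'][int(u[1]),int(u[0])])
E
```

```text
top [379. 209.] (None, 0, 0) [37 47 55]
scene [372. 263.] (array([ 615.4, -208.2]), 32, np.float64(3.08)) [212 220 219]
wrist [142. 312.] (array([ 641.4, -177.9]), 39, np.float64(3.28)) [48 51 56]
```

Request:
arm_command --plan '[{"translation": [10, -15, 30], "twist": [0, 0, 0], "gripper": 22}, {"translation": [25, -45, 60], "twist": [0, 0, 0], "gripper": 22}, {"translation": [50, -85, 65], "twist": [0, 0, 0], "gripper": 22}, {"translation": [55, -95, 65], "twist": [0, 0, 0], "gripper": 22}, {"translation": [55, -95, 65], "twist": [0, 0, 0], "gripper": 22}, {"translation": [55, -95, 65], "twist": [0, 0, 0], "gripper": 22}]'

```text
t: 18.68
tool_pos: [629.3, -199.6, 184.8]
tool_rot: [3.141, -0.002, 3.029]
force: [-1.0, 0.2, -0.4]
gripper_width: 25.1
grasp_force: 59.1
```

Run:
```python
from h import *
s=ctrl.read_state(); print(s['t'],s['tool_pos'],s['gripper_width'],s['grasp_force'])
c=cam('wrist','w11.png'); u=proj(c,[(631,-201,40)])[0]; print(u, rimfit(c,(631,-201)))
f=c['frame']; hsv=cv2.cvtColor(f,cv2.COLOR_BGR2HSV)
for y in range(100,300,25): print(y,' '.join('%d/%d'%(hsv[y,x,1],hsv[y,x,2]) for x in range(160,420,13)))
```

```text
18.675 [ 629.29272983 -199.63537958  184.80561385] 25.064728437014118 59.08401310443878
[273.83343839 194.34899583] (array([ 650.8, -185.4]), 50, np.float64(1.28))
100 143/153 116/191 138/200 115/113 128/112 118/112 126/109 129/109 123/106 104/98 97/95 89/97 79/103 104/103 110/104 101/106 119/109 121/191 124/214 136/220
125 40/142 153/135 118/106 132/106 130/110 131/111 132/137 132/137 109/108 104/101 97/97 100/97 91/98 109/108 136/107 130/112 132/114 138/203 146/224 143/226
150 32/142 147/151 116/108 119/109 120/108 121/110 119/109 123/137 96/130 82/128 91/120 82/124 97/129 121/139 126/138 138/140 140/222 140/213 144/215 144/216
175 35/138 146/140 139/193 121/116 106/188 83/101 69/103 82/133 15/182 17/177 15/171 18/170 17/119 15/149 110/128 140/201 135/215 136/214 135/211 131/211
200 37/139 33/140 137/138 135/196 83/178 88/177 87/178 2/245 12/193 14/170 1/251 0/246 0/248 15/173 23/112 117/200 102/190 105/191 106/185 111/183
225 35/137 34/143 138/140 141/196 116/184 90/175 89/177 18/115 3/245 1/246 0/245 1/246 0/245 2/246 19/120 114/217 106/198 93/200 98/184 91/185
250 31/130 32/136 148/131 131/179 141/197 138/204 129/203 16/227 13/116 17/120 13/156 15/181 16/124 15/123 83/228 125/221 79/151 49/125 14/207 2/238
275 33/122 34/127 31/138 150/139 30/51 14/90 42/55 14/91 8/90 11/96 11/93 13/95 10/76 12/103 37/69 121/224 92/189 5/244 4/244 21/182
```

Request:
arm_command --plan '[{"translation": [10, 7, 0], "twist": [0, 0, 0], "gripper": 22}, {"translation": [20, 14, 0], "twist": [0, 0, 0], "gripper": 22}, {"translation": [20, 14, 0], "twist": [0, 0, 0], "gripper": 22}, {"translation": [20, 14, 0], "twist": [0, 0, 0], "gripper": 22}]'

```text
t: 19.23
tool_pos: [650.2, -186.9, 185.1]
tool_rot: [-3.142, -0.0, 3.028]
force: [0.1, 0.0, -0.7]
gripper_width: 25.6
grasp_force: 59.1
```

Run:
```python
from h import *
s=ctrl.read_state(); print(s['t'],s['tool_pos'],s['gripper_width'],s['grasp_force'])
c=cam('wrist','w12.png'); print(rimfit(c,(650,-185)),rimfit(c,(643,-192)))
cv2.imwrite('pics/w12b.png',c['frame'])
```

```text
19.225 [ 650.2057649  -186.88756269  185.09650509] 25.604023206210407 59.09470975399017
(array([ 652.6, -185.3]), 63, np.float64(0.6)) (array([ 652.6, -185.3]), 63, np.float64(0.63))
```

View pics/w12.png

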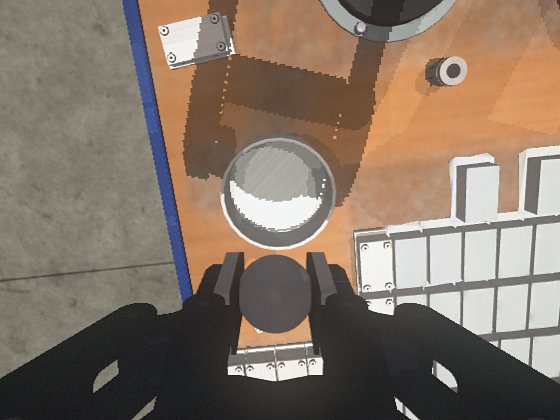

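The tin has been knocked to about (652,−185), at pixel (278,192), and the ball is held firmly at (275,293). I'll lower it into the tin.

Request:
arm_command --plan '[{"translation": [1.5, 1.5, -40], "twist": [0, 0, 0], "gripper": 22}, {"translation": [1.5, 1.5, -90], "twist": [0, 0, 0], "gripper": 22}, {"translation": [1.5, 1.5, -130], "twist": [0, 0, 0], "gripper": 22}, {"translation": [1.5, 1.5, -155], "twist": [0, 0, 0], "gripper": 22}, {"translation": [1.5, 1.5, -171], "twist": [0, 0, 0], "gripper": 22}, {"translation": [1.5, 1.5, -171], "twist": [0, 0, 0], "gripper": 22}, {"translation": [1.5, 1.5, -171], "twist": [0, 0, 0], "gripper": 40}, {"translation": [1.5, 1.5, -171], "twist": [0, 0, 0], "gripper": 40}, {"translation": [1.5, 1.5, -171], "twist": [0, 0, 0], "gripper": 40}]'

```text
t: 20.4
tool_pos: [652.2, -185.8, 15.2]
tool_rot: [-3.141, 0.001, 3.028]
force: [-0.3, 0.2, 0.9]
gripper_width: 40.1
grasp_force: 0.0
```

Request:
arm_command --plan '[{"translation": [0, 0, 25], "twist": [0, 0, 0], "gripper": 40}, {"translation": [0, 0, 70], "twist": [0, 0, 0], "gripper": 40}, {"translation": [0, 0, 120], "twist": [0, 0, 0], "gripper": 40}, {"translation": [0, 0, 150], "twist": [0, 0, 0], "gripper": 0}, {"translation": [0, 0, 150], "twist": [0, 0, 0], "gripper": 0}]'

```text
t: 21.02
tool_pos: [653.3, -186.1, 167.6]
tool_rot: [-3.141, 0.005, 3.028]
force: [0.7, 0.2, 0.8]
gripper_width: 4.2
grasp_force: 0.0
```

Run:
```python
from h import *
c=cam('wrist','w13.png'); s=ctrl.read_state(); print(s['t'],s['tool_pos'],s['tool_rot'],s['gripper_width'])
print(rimfit(c,(652,-185)))
u=proj(c,[(652,-185,17)])[0].astype(int); print(u)
for b in balls(c,(u[0]-70,u[1]-70,u[0]+70,u[1]+70),17): print(b)
C=np.array([506.4,130.6]); P=lambda r,t:C+r*np.array([np.cos(np.radians(t)-.11),np.sin(np.radians(t)-.11)])
print('push start r58 t-46',P(58,-46),'yaw',np.pi-.11-np.radians(46))
```

```text
21.075 [ 652.34820538 -185.79452508  165.71317212] [-3.14107784e+00  2.40783333e-03  3.02788164e+00] 0.24727929508271682
(array([ 652.4, -185.2]), 59, np.float64(0.68))
[276 187]
(array([271.25, 174.75]), np.float32(29.5), array([ 641.39462882, -188.2146534 ]))
(array([286.25, 200.25]), np.float32(31.150002), array([ 663.3467142 , -178.66010593]))
(array([307.25, 176.25]), np.float32(26.05), array([ 645.78314206, -160.17108928]))
(array([251.75, 210.75]), np.float32(31.150002), array([ 668.92500122, -207.28567592]))
push start r58 t-46 [541.86653729  84.7074654 ] yaw 2.2287411976724014
```

Request:
arm_command --plan '[{"translation": [-12, 30, 0], "twist": [0, 0, -0.1], "gripper": 0}, {"translation": [-26, 64, 0], "twist": [0, 0, -0.2], "gripper": 0}, {"translation": [-42, 103, 0], "twist": [0, 0, -0.3], "gripper": 0}, {"translation": [-58, 143, 0], "twist": [0, 0, -0.4], "gripper": 0}, {"translation": [-74, 182, -10], "twist": [0, 0, -0.5], "gripper": 0}, {"translation": [-90, 221, -25], "twist": [0, 0, -0.6], "gripper": 0}, {"translation": [-103, 252, -40], "twist": [0, 0, -0.7], "gripper": 0}, {"translation": [-110, 270, -60], "twist": [0, 0, -0.8], "gripper": 0}, {"translation": [-110, 270, -75], "twist": [0, 0, -0.8], "gripper": 0}, {"translation": [-110, 270, -75], "twist": [0, 0, -0.8], "gripper": 0}]'

```text
t: 22.32
tool_pos: [541.0, 83.9, 87.9]
tool_rot: [-3.139, -0.001, 2.23]
force: [-0.5, -0.3, -0.1]
gripper_width: 0.2
grasp_force: 0.0
```

Run:
```python
from h import *
c=cam('wrist','w14.png'); s=ctrl.read_state(); print(s['t'],s['tool_pos'],s['tool_rot'],s['gripper_width'])
C=np.array([506.4,130.6]); th=-.11; R=np.array([[np.cos(th),-np.sin(th)],[np.sin(th),np.cos(th)]])
u=proj(c,[(517,64,26)])[0].astype(int); print(u)
for b in balls(c,(max(u[0]-80,0),u[1]-60,u[0]+80,u[1]+60),26): print(b, (b[2]-C)@R)
w=cv2.imread('pics/w9.png'); P=lambda r,t:C+r*np.array([np.cos(np.radians(t)-.11),np.sin(np.radians(t)-.11)])
b=P(58,-46)
for t in range(-46,-90,-4): print(t,(P(58,t)-b).round(1),round(np.radians(t+46),3))
```

```text
22.375 [541.65012775  83.72977026  88.7178598 ] [-3.14047390e+00 -5.92105858e-04  2.22901420e+00] -0.05505192786677185
[220 226]
(array([203.75, 255.25]), np.float32(26.05), array([519.753696  ,  43.47229369])) [ 22.83771912 -85.13516893]
(array([229.25, 214.75]), np.float32(29.5), array([517.03838239,  72.5409333 ])) [ 16.94771074 -56.54029984]
(array([229.25, 246.25]), np.float32(31.150002), array([528.21284807,  57.13764981])) [ 29.74558533 -70.62377354]
(array([211.25, 279.25]), np.float32(31.150002), array([532.05350386,  33.63809915])) [ 36.14276932 -93.55967456]
-46 [0. 0.] 0.0
-50 [-3.3 -2.4] -0.07
-54 [-6.7 -4.5] -0.14
-58 [-10.3  -6.4] -0.209
-62 [-14.  -8.] -0.279
-66 [-17.8  -9.4] -0.349
-70 [-21.7 -10.5] -0.419
-74 [-25.7 -11.3] -0.489
-78 [-29.7 -11.8] -0.559
-82 [-33.7 -12.1] -0.628
-86 [-37.8 -12.1] -0.698
```

Request:
arm_command --plan '[{"translation": [0.3, 0.3, -20], "twist": [0, 0, 0], "gripper": 0}, {"translation": [0.3, 0.3, -40], "twist": [0, 0, 0], "gripper": 0}, {"translation": [0.3, 0.3, -58], "twist": [0, 0, 0], "gripper": 0}, {"translation": [0.3, 0.3, -66], "twist": [0, 0, 0], "gripper": 0}, {"translation": [0.3, 0.3, -66], "twist": [0, 0, 0], "gripper": 0}, {"translation": [-3.3, -2.4, -66], "twist": [0, 0, -0.07], "gripper": 0}, {"translation": [-6.7, -4.5, -66], "twist": [0, 0, -0.14], "gripper": 0}, {"translation": [-10.3, -6.4, -66], "twist": [0, 0, -0.209], "gripper": 0}, {"translation": [-14, -8, -66], "twist": [0, 0, -0.279], "gripper": 0}, {"translation": [-14, -8, -66], "twist": [0, 0, -0.279], "gripper": 0}]'

```text
t: 23.62
tool_pos: [528.0, 76.3, 24.0]
tool_rot: [3.141, 0.0, 1.949]
force: [0.1, -0.3, 0.5]
gripper_width: -0.2
grasp_force: 0.0
```

Request:
arm_command --plan '[{"translation": [-3.8, -1.4, 0], "twist": [0, 0, -0.07], "gripper": 0}, {"translation": [-7.7, -2.5, 0], "twist": [0, 0, -0.14], "gripper": 0}, {"translation": [-11.7, -3.3, 0], "twist": [0, 0, -0.21], "gripper": 0}, {"translation": [-15.7, -3.8, 0], "twist": [0, 0, -0.28], "gripper": 0}, {"translation": [-19.7, -4.1, 0], "twist": [0, 0, -0.35], "gripper": 0}, {"translation": [-19.7, -4.1, 0], "twist": [0, 0, -0.35], "gripper": 0}]'

```text
t: 24.38
tool_pos: [508.3, 72.3, 23.6]
tool_rot: [3.141, -0.0, 1.601]
force: [-0.6, -0.1, 0.1]
gripper_width: -0.0
grasp_force: 0.0
```

Request:
arm_command --plan '[{"translation": [2, 0, 25], "twist": [0, 0, 0], "gripper": 0}, {"translation": [2, 0, 60], "twist": [0, 0, 0.18], "gripper": 30}, {"translation": [-5, -1, 90], "twist": [0, 0, 0.36], "gripper": 60}, {"translation": [-10, -3, 90], "twist": [0, 0, 0.54], "gripper": 60}, {"translation": [-20, -5, 90], "twist": [0, 0, 0.72], "gripper": 60}, {"translation": [-28, -7, 90], "twist": [0, 0, 0.9], "gripper": 60}, {"translation": [-28, -7, 90], "twist": [0, 0, 1.08], "gripper": 60}, {"translation": [-28, -7, 90], "twist": [0, 0, 1.26], "gripper": 60}, {"translation": [-28, -7, 90], "twist": [0, 0, 1.43], "gripper": 60}, {"translation": [-28, -7, 90], "twist": [0, 0, 1.43], "gripper": 60}]'

```text
t: 25.62
tool_pos: [480.5, 65.3, 113.6]
tool_rot: [3.141, 0.001, 3.03]
force: [1.2, -0.6, 0.2]
gripper_width: 60.2
grasp_force: 0.0
```

Run:
```python
from h import *
cam('top','t15.png'); c=cam('wrist','w15.png'); s=ctrl.read_state(); print(s['t'],s['tool_pos'],s['tool_rot'],s['gripper_width'])
C=np.array([506.4,130.6]); th=-.11; R=np.array([[np.cos(th),-np.sin(th)],[np.sin(th),np.cos(th)]])
g=cv2.cvtColor(c['frame'],cv2.COLOR_BGR2HSV)
# saturation/value along the rails centre line, world local x from -44 to 30 at z=24
for x in range(-50,34,4):
    r=[]
    for y in (-80,-74,-68,-62,-56):
        w=C+R@[x,y]; u=proj(c,[(w[0],w[1],24)])[0].astype(int); r.append('%3d/%3d'%tuple(g[u[1],u[0],1:]))
    print(x,u,r)
a=cv2.cvtColor(c['frame'],cv2.COLOR_BGR2GRAY)
t=np.array([C+R@[x,-68] for x in(-24,-12)]); print(proj(c,np.c_[t,[24,24]]))
```

```text
25.725 [480.29232677  65.30844113 113.44874183] [3.14153107e+00 3.11660142e-04 3.02595470e+00] 60.13598749291878
-50 [294 162] ['106/123', ' 96/125', ' 86/122', ' 95/123', ' 71/122']
-46 [294 168] [' 93/124', ' 15/ 83', '  6/ 82', '  6/ 82', ' 71/108']
-42 [294 175] [' 88/101', ' 10/131', '  8/129', ' 10/130', ' 43/101']
-38 [294 181] [' 90/ 99', '  5/105', ' 53/ 96', ' 48/ 80', ' 86/110']
-34 [294 187] [' 95/126', ' 11/137', ' 12/104', ' 13/ 99', ' 73/108']
-30 [293 193] [' 84/103', ' 11/111', ' 17/123', ' 12/123', ' 15/101']
-26 [293 200] [' 45/ 91', ' 12/109', ' 13/120', ' 13/120', ' 16/111']
-22 [293 206] [' 32/ 89', ' 13/114', ' 10/123', '  7/103', ' 16/115']
-18 [293 212] [' 67/ 92', '  9/111', ' 10/125', ' 12/125', ' 13/116']
-14 [293 218] [' 78/102', ' 12/104', ' 16/115', ' 13/117', ' 16/109']
-10 [293 224] [' 78/130', ' 21/ 95', ' 17/107', ' 12/109', '  9/111']
-6 [293 229] [' 96/213', ' 10/122', '  4/121', '  5/ 99', ' 13/117']
-2 [293 235] [' 75/129', '  8/123', '  8/124', ' 13/100', ' 10/100']
2 [293 241] [' 15/ 86', ' 13/102', '  5/222', ' 10/206', ' 11/189']
6 [293 247] [' 17/104', '  8/ 90', '  8/186', '  5/186', '  4/186']
10 [293 252] [' 23/112', ' 16/ 93', ' 10/173', ' 10/173', ' 11/186']
14 [293 258] [' 21/110', ' 16/ 95', '  7/175', '  6/172', '  7/217']
18 [293 264] ['  5/244', '  6/250', ' 11/164', '  9/201', '  6/214']
22 [293 269] ['  6/241', '  6/241', ' 18/ 98', '  9/175', '  8/186']
26 [293 275] ['  7/240', '  8/241', ' 21/ 99', ' 11/169', '  7/174']
30 [293 280] ['  6/240', '  9/240', ' 18/ 99', ' 16/ 96', '  6/170']
[[275.04910492 203.1686598 ]
 [275.1275441  221.16556568]]
```

Request:
arm_command --plan '[{"translation": [-2, 0.5, -20], "twist": [0, 0, 0], "gripper": 60}, {"translation": [-2, 0.5, -55], "twist": [0, 0, 0], "gripper": 60}, {"translation": [-2, 0.5, -85], "twist": [0, 0, 0], "gripper": 60}, {"translation": [-2, 0.5, -102], "twist": [0, 0, 0], "gripper": 60}, {"translation": [-2, 0.5, -108], "twist": [0, 0, 0], "gripper": 60}, {"translation": [-2, 0.5, -108], "twist": [0, 0, 0], "gripper": 60}, {"translation": [-2, 0.5, -108], "twist": [0, 0, 0], "gripper": 22}, {"translation": [-2, 0.5, -108], "twist": [0, 0, 0], "gripper": 22}, {"translation": [-2, 0.5, -108], "twist": [0, 0, 0], "gripper": 22}, {"translation": [-2, 0.5, -108], "twist": [0, 0, 0], "gripper": 22}]'

```text
t: 26.98
tool_pos: [478.7, 65.9, 5.9]
tool_rot: [3.141, 0.001, 3.029]
force: [0.4, 0.9, 7.5]
gripper_width: 25.4
grasp_force: 58.6
```

Request:
arm_command --plan '[{"translation": [0, 0, 8], "twist": [0, 0, 0], "gripper": 22}, {"translation": [0, 0, 25], "twist": [0, 0, 0], "gripper": 22}, {"translation": [0, 0, 55], "twist": [0, 0, 0], "gripper": 22}, {"translation": [0, 0, 90], "twist": [0, 0, 0], "gripper": 22}, {"translation": [16, -23, 120], "twist": [0, 0, 0], "gripper": 22}, {"translation": [40, -58, 140], "twist": [0, 0, 0], "gripper": 22}, {"translation": [65, -95, 160], "twist": [0, 0, 0], "gripper": 22}, {"translation": [93, -135, 180], "twist": [0, 0, 0], "gripper": 22}, {"translation": [120, -175, 180], "twist": [0, 0, 0], "gripper": 22}, {"translation": [148, -213, 180], "twist": [0, 0, 0], "gripper": 22}]'

```text
t: 28.22
tool_pos: [626.5, -148.7, 186.3]
tool_rot: [-3.142, 0.001, 3.028]
force: [1.2, -0.0, -0.6]
gripper_width: 25.1
grasp_force: 59.0
```

Request:
arm_command --plan '[{"translation": [20, -28, 0], "twist": [0, 0, 0], "gripper": 22}, {"translation": [26, -38, 0], "twist": [0, 0, 0], "gripper": 22}, {"translation": [26, -38, 0], "twist": [0, 0, 0], "gripper": 22}, {"translation": [26, -38, 0], "twist": [0, 0, 0], "gripper": 22}]'

```text
t: 28.72
tool_pos: [651.3, -184.2, 185.4]
tool_rot: [3.141, -0.001, 3.029]
force: [0.2, 0.8, -1.2]
gripper_width: 24.8
grasp_force: 59.0
```

Run:
```python
from h import *
c=cam('wrist','w16.png'); s=ctrl.read_state(); print(s['t'],s['tool_pos'],s['tool_rot'],s['gripper_width'],s['grasp_force'])
print(rimfit(c,(652,-185)))
g=cv2.cvtColor(c['frame'],cv2.COLOR_BGR2GRAY)
b=cv2.imread('pics/w12.png',0)
# world grid of grey at z=17 inside tin, this picture and the picture before ball 1
d=cv2.imread('pics/w12.png')
for x in range(-36,37,8):
    r=[]
    for y in range(-36,37,8):
        u=proj(c,[(652.5+x,-185.3+y,17)])[0].round().astype(int); r.append('%3d/%3d'%(g[u[1],u[0]],b[u[1],u[0]]))
    print(x,r)
```

```text
28.775 [ 651.4422376  -184.12256206  185.49556087] [ 3.14138141e+00 -4.88502538e-04  3.02963409e+00] 24.82414496608015 58.987566232681274
(array([ 652.6, -185.3]), 63, np.float64(0.67))
-36 [' 86/ 88', '112/107', '158/104', '108/106', '131/112', '127/128', '128/131', '167/156', '106/106', ' 94/ 92']
-28 [' 92/ 90', '149/128', '145/149', '171/170', '165/166', '168/167', '167/164', '130/133', '127/128', ' 95/106']
-20 [' 97/138', '147/145', '170/168', '167/167', '167/166', '171/165', '168/168', '164/167', '131/130', '127/126']
-12 ['113/110', '143/146', '173/169', '171/167', '110/167', '108/169', '147/168', '166/167', '134/164', '130/111']
-4 ['229/237', '172/147', '168/170', '113/170', '132/172', '128/169', '114/172', '168/170', '152/165', '112/115']
4 ['234/234', '244/244', '192/219', '118/175', '133/170', '132/172', '134/172', '166/167', '153/150', '116/115']
12 ['243/127', '244/244', '245/244', '246/245', '116/249', '115/169', '251/165', '245/245', '250/222', '112/132']
20 ['119/113', '244/247', '245/244', '245/245', '245/244', '245/244', '245/245', '245/244', '245/244', '111/185']
28 ['110/110', '114/113', '245/246', '245/245', '245/245', '245/244', '245/244', '245/244', '127/249', '117/114']
36 ['132/245', '113/109', '112/112', '124/140', '252/160', '250/246', '168/166', '118/126', '116/116', '249/111']
```

Request:
arm_command --plan '[{"translation": [-13.5, 0, -40], "twist": [0, 0, 0], "gripper": 22}, {"translation": [-13.5, 0, -90], "twist": [0, 0, 0], "gripper": 22}, {"translation": [-13.5, 0, -130], "twist": [0, 0, 0], "gripper": 22}, {"translation": [-13.5, 0, -150], "twist": [0, 0, 0], "gripper": 22}, {"translation": [-13.5, 0, -158], "twist": [0, 0, 0], "gripper": 22}, {"translation": [-13.5, 0, -158], "twist": [0, 0, 0], "gripper": 22}, {"translation": [-13.5, 0, -158], "twist": [0, 0, 0], "gripper": 36}, {"translation": [-13.5, 0, -158], "twist": [0, 0, 0], "gripper": 36}, {"translation": [-13.5, 0, -158], "twist": [0, 0, 0], "gripper": 36}]'

```text
t: 29.9
tool_pos: [638.9, -185.4, 27.9]
tool_rot: [-3.141, 0.001, 3.029]
force: [0.2, -0.3, 0.6]
gripper_width: 35.6
grasp_force: 0.0
```

Request:
arm_command --plan '[{"translation": [0, 0, 20], "twist": [0, 0, 0], "gripper": 36}, {"translation": [3, 0, 70], "twist": [0, 0, 0], "gripper": 36}, {"translation": [13, 0, 120], "twist": [0, 0, 0], "gripper": 36}, {"translation": [13, 0, 155], "twist": [0, 0, 0], "gripper": 36}, {"translation": [13, 0, 155], "twist": [0, 0, 0], "gripper": 36}, {"translation": [13, 0, 155], "twist": [0, 0, 0], "gripper": 36}]'

```text
t: 30.65
tool_pos: [651.3, -185.2, 182.8]
tool_rot: [-3.142, 0.0, 3.029]
force: [0.3, -0.3, -0.0]
gripper_width: 36.0
grasp_force: 0.0
```

Run:
```python
from h import *
c=cam('wrist','w17.png'); s=ctrl.read_state(); print(s['t'],s['tool_pos'],s['gripper_width'],s['grasp_force'])
print(rimfit(c,(652,-185)))
g=cv2.cvtColor(c['frame'],cv2.COLOR_BGR2GRAY)
for x in range(-36,37,6):
    r=[]
    for y in range(-36,37,6):
        u=proj(c,[(652.5+x,-185.3+y,17)])[0].round().astype(int); r.append('%3d'%g[u[1],u[0]])
    print('%3d'%x,' '.join(r))
```

```text
30.7 [ 651.00252113 -185.08473681  182.05263124] 35.941355948318936 0.0
(array([ 652.5, -185.3]), 63, np.float64(0.62))
-36  84  84 126 127 107 101 109  89  85 140 100  89  89
-30  83 121 141 138  93 112 124 102 106 107 121 162  90
-24 116 145 141 157  95 113 123 118 106 137 124 123 167
-18 110 142 159 161 158 102 113 112 108 157 137 125 126
-12 109 141 162 162 161 141 123 144 139 160 159 112 102
 -6 227 138 159 158 104 116 116 113 143 159 163 139 110
  0 228 241 161 170 112 125 136 120 110 142 159 140 111
  6 242 241 243 253 110 126 130 122 106 160 149 147 110
 12 239 242 243 243 236 117 124 112 249 247 243 242 241
 18 110 243 242 243 243 243 244 243 243 243 243 234 110
 24 115 145 243 243 243 243 243 243 243 243 243 129 107
 30 113 106 135 235 243 243 243 243 243 244 140 109 107
 36 174 106 110 110 224 143 247 249 255 114 110 109 246
```

Request:
arm_command --plan '[{"translation": [-20, 12, 0], "twist": [0, 0, 0], "gripper": 60}, {"translation": [-55, 35, 0], "twist": [0, 0, 0], "gripper": 60}, {"translation": [-95, 60, 0], "twist": [0, 0, 0], "gripper": 60}, {"translation": [-135, 85, -10], "twist": [0, 0, 0], "gripper": 60}, {"translation": [-160, 101, -20], "twist": [0, 0, 0], "gripper": 60}, {"translation": [-165.6, 104.6, -20], "twist": [0, 0, 0], "gripper": 60}, {"translation": [-165.6, 104.6, -20], "twist": [0, 0, 0], "gripper": 60}, {"translation": [-165.6, 104.6, -20], "twist": [0, 0, 0], "gripper": 60}]'

```text
t: 31.7
tool_pos: [487.0, -81.1, 162.4]
tool_rot: [-3.141, 0.001, 3.029]
force: [-0.2, -0.2, 0.6]
gripper_width: 60.0
grasp_force: 0.0
```

Run:
```python
from h import *
c=cam('wrist','w18.png'); s=ctrl.read_state(); print(s['t'],s['tool_pos'],s['gripper_width'])
u=proj(c,[(486,-80.6,21)])[0]; print(u)
for t in(60,75,90): print(capfit(c,21,t,(int(u[0])-90,int(u[1])-85,int(u[0])+90,int(u[1])+58)))
```

```text
31.75 [486.96589089 -81.17253749 162.38744661] 60.323823353132966
[275.99668551 191.19134509]
(((480.4201354980469, -79.97531127929688), 48.522308349609375), ((472.4566650390625, -78.82548522949219), (71.59318542480469, 95.47203063964844), 170.4314727783203), (213, 124, 127, 94))
(((481.9073181152344, -80.88339233398438), 49.44465255737305), ((472.89654541015625, -78.94143676757812), (72.64918518066406, 96.96379089355469), 169.6350555419922), (212, 124, 128, 95))
(((479.4384765625, -80.46894073486328), 50.03457260131836), ((472.505126953125, -77.79401397705078), (72.98471069335938, 101.1560287475586), 173.26364135742188), (211, 124, 130, 95))
```

Request:
arm_command --plan '[{"translation": [-0.5, 0, -40], "twist": [0, 0, 0], "gripper": 60}, {"translation": [-0.5, 0, -80], "twist": [0, 0, 0], "gripper": 60}, {"translation": [-0.5, 0, -115], "twist": [0, 0, 0], "gripper": 60}, {"translation": [-0.5, 0, -133], "twist": [0, 0, 0], "gripper": 60}, {"translation": [-0.5, 0, -133], "twist": [0, 0, 0], "gripper": 60}, {"translation": [-0.5, 0, -133], "twist": [0, 0, 0], "gripper": 15}, {"translation": [-0.5, 0, -133], "twist": [0, 0, 0], "gripper": 15}, {"translation": [-0.5, 0, -133], "twist": [0, 0, 0], "gripper": 15}, {"translation": [-0.5, 0, -133], "twist": [0, 0, 0], "gripper": 15}, {"translation": [-0.5, 0, -133], "twist": [0, 0, 0], "gripper": 15}]'

```text
t: 33.0
tool_pos: [486.2, -80.8, 30.4]
tool_rot: [-3.141, 0.002, 3.029]
force: [-1.5, 0.1, 9.7]
gripper_width: 18.0
grasp_force: 58.3
```

Request:
arm_command --plan '[{"translation": [0, 0, 15], "twist": [0, 0, 0], "gripper": 15}, {"translation": [0, 0, 45], "twist": [0, 0, 0], "gripper": 15}, {"translation": [5, -2, 85], "twist": [0, 0, 0], "gripper": 15}, {"translation": [30, -12, 102], "twist": [0, 0, 0], "gripper": 15}, {"translation": [70, -29, 102], "twist": [0, 0, 0], "gripper": 15}, {"translation": [115, -47, 102], "twist": [0, 0, 0], "gripper": 15}, {"translation": [160, -66, 102], "twist": [0, 0, 0], "gripper": 15}, {"translation": [205, -84, 102], "twist": [0, 0, 0], "gripper": 15}, {"translation": [240, -98, 102], "twist": [0, 0, 0], "gripper": 15}, {"translation": [254.5, -104.4, 102], "twist": [0, 0, 0], "gripper": 15}]'

```text
t: 34.25
tool_pos: [741.6, -185.8, 132.6]
tool_rot: [-3.141, 0.002, 3.029]
force: [-1.0, -0.5, -0.0]
gripper_width: 17.9
grasp_force: 58.6
```

Request:
arm_command --plan '[{"translation": [0, 0, 0], "twist": [0, 0, 0], "gripper": 15}, {"translation": [0, 0, 0], "twist": [0, 0, 0], "gripper": 15}, {"translation": [0, 0, 0], "twist": [0, 0, 0], "gripper": 15}]'

```text
t: 34.62
tool_pos: [739.3, -184.7, 131.9]
tool_rot: [3.142, -0.0, 3.029]
force: [-0.3, 0.1, -0.9]
gripper_width: 17.7
grasp_force: 58.6
```

```bash
cat >> h.py <<'E'
def capgrip(c,p,dz):
    """cap rim in the grip: dark->brighter outward edge of the far half, at height p[2]-dz"""
    from scipy.optimize import least_squares
    g=cv2.GaussianBlur(c['frame'],(3,3),0).max(2).astype(np.float32); T=c['T'][:3,:3]; up=-T[1,:2]/np.hypot(*T[1,:2]); a0=np.arctan2(up[1],up[0]); x0=p[:2].copy()
    for it in range(3):
        pts=[]
        for a in a0+np.arange(-1.4,1.41,.07):
            rr=np.arange(42,62,.4); W=np.c_[x0+rr[:,None]*[np.cos(a),np.sin(a)],np.full(len(rr),p[2]-dz)]; u=proj(c,W).astype(np.float32)
            v=cv2.remap(g,u[None,:,0].copy(),u[None,:,1].copy(),1)[0]; d=v[3:]-v[:-3]; k=d.argmax()
            if d[k]>15: pts.append(W[k+1,:2])
        pts=np.array(pts); q=least_squares(lambda v:np.hypot(*(pts-v).T)-50.5,x0,loss='soft_l1',f_scale=1); x0=q.x
    return x0.round(1),len(pts),np.median(abs(q.fun)).round(2)
E
python3 - <<'E'
from h import *
c=cam('wrist','w19.png'); s=ctrl.read_state(); p=s['tool_pos']; print(s['t'],p,s['gripper_width'],s['grasp_force'])
print('tin',rimfit(c,(652.5,-185.3)))
k=capgrip(c,p,8.6); print('cap',k,k[0]-p[:2])
E
```

```text
34.675 [ 739.43189652 -184.72227473  131.80664403] 18.042539312047605 58.613548278808594
tin (array([ 652.8, -185.4]), 34, np.float64(0.13))
cap (array([ 738.4, -184.9]), 41, np.float64(0.7)) [-1.03189652 -0.17772527]
```

View pics/w19.png

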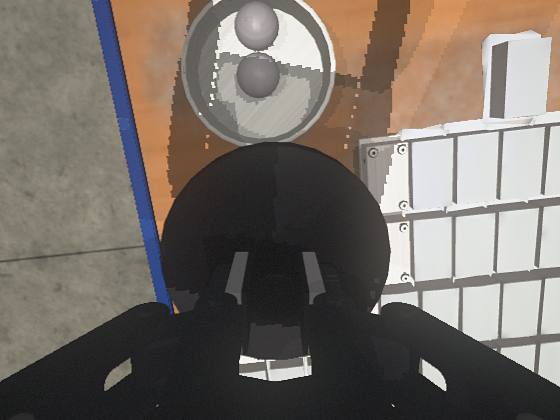

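The cap is held level, with the tin holding both balls ((258,75) and (257,25)) ahead of it. Next is lowering the cap onto the tin.

Request:
arm_command --plan '[{"translation": [-30, 0, 0], "twist": [0, 0, 0], "gripper": 15}, {"translation": [-65, 0, -20], "twist": [0, 0, 0], "gripper": 15}, {"translation": [-84, -0.2, -40], "twist": [0, 0, 0], "gripper": 15}, {"translation": [-86.5, -0.2, -50], "twist": [0, 0, 0], "gripper": 15}, {"translation": [-86.5, -0.2, -52], "twist": [0, 0, 0], "gripper": 15}, {"translation": [-86.5, -0.2, -55], "twist": [0, 0, 0], "gripper": 15}, {"translation": [-86.5, -0.2, -58], "twist": [0, 0, 0], "gripper": 15}, {"translation": [-86.5, -0.2, -61], "twist": [0, 0, 0], "gripper": 15}, {"translation": [-86.5, -0.2, -61], "twist": [0, 0, 0], "gripper": 15}]'

```text
t: 35.8
tool_pos: [653.4, -185.2, 70.0]
tool_rot: [3.142, -0.0, 3.029]
force: [-0.2, 0.0, -0.6]
gripper_width: 18.0
grasp_force: 58.6
```

Request:
arm_command --plan '[{"translation": [0, 0, -3], "twist": [0, 0, 0], "gripper": 15}, {"translation": [0, 0, -6], "twist": [0, 0, 0], "gripper": 15}, {"translation": [0, 0, -8], "twist": [0, 0, 0], "gripper": 15}]'

```text
t: 36.17
tool_pos: [653.4, -185.2, 62.0]
tool_rot: [3.142, -0.0, 3.029]
force: [-0.2, -0.0, -0.8]
gripper_width: 18.4
grasp_force: 58.6
```

Request:
arm_command --plan '[{"translation": [0, 0, -3], "twist": [0, 0, 0], "gripper": 15}, {"translation": [0, 0, -6], "twist": [0, 0, 0], "gripper": 15}, {"translation": [0, 0, -8], "twist": [0, 0, 0], "gripper": 15}, {"translation": [0, 0, -8], "twist": [0, 0, 0], "gripper": 15}]'

```text
t: 36.67
tool_pos: [653.4, -185.2, 54.1]
tool_rot: [3.142, -0.0, 3.029]
force: [0.6, -0.4, -0.4]
gripper_width: 18.0
grasp_force: 58.6
```

One more millimetre until it touches, then release and retreat.

Request:
arm_command --plan '[{"translation": [0, 0, -1], "twist": [0, 0, 0], "gripper": 15}, {"translation": [0, 0, -1], "twist": [0, 0, 0], "gripper": 15}]'

```text
t: 36.92
tool_pos: [653.6, -185.3, 53.5]
tool_rot: [-3.142, 0.0, 3.029]
force: [-0.2, 0.6, 1.0]
gripper_width: 18.1
grasp_force: 59.0
```

Request:
arm_command --plan '[{"translation": [0, 0, 0], "twist": [0, 0, 0], "gripper": 45}, {"translation": [0, 0, 0], "twist": [0, 0, 0], "gripper": 45}, {"translation": [0, 0, 0], "twist": [0, 0, 0], "gripper": 45}, {"translation": [0, 0, 25], "twist": [0, 0, 0], "gripper": 45}, {"translation": [0, 0, 70], "twist": [0, 0, 0], "gripper": 45}, {"translation": [0, 0, 120], "twist": [0, 0, 0], "gripper": 45}, {"translation": [0, 0, 130], "twist": [0, 0, 0], "gripper": 45}, {"translation": [0, 0, 130], "twist": [0, 0, 0], "gripper": 45}]'

```text
t: 37.92
tool_pos: [653.7, -185.3, 183.8]
tool_rot: [-3.141, 0.001, 3.029]
force: [-0.3, -0.7, -1.1]
gripper_width: 45.0
grasp_force: 0.0
```

Run:
```python
from h import *
ctrl.read_camera('top'); c=cam('wrist','w20.png'); s=ctrl.read_state(); p=s['tool_pos']; print(s['t'],p,s['gripper_width'],s['grasp_force'])
for z in (40,44,48): print(z,capgrip(c,np.array([653,-185.3,z]),0))
sc=cam('scene','s20.png')
h=cv2.cvtColor(sc['frame'],cv2.COLOR_BGR2HSV)
# vertical profile in the scene camera through tin axis: cap/tin boundary on near side
f0=cv2.imread('pics/scene0.png')
def prof(fr,xy):
    d=sc['T'][2,:2]; d=d/np.hypot(*d)
    out=[]
    for z in range(0,52,3):
        q=np.array(xy)-d*(45.5 if z<28 else 50.5); u=proj(sc,[(q[0],q[1],z)])[0].round().astype(int); out.append((z,int(fr[u[1],u[0]].max())))
    return out
print(prof(f0,(631,-201))); print(prof(sc['frame'],(652.7,-185.3)))
```

```text
38.025 [ 652.71836518 -184.96746694  181.93785863] 44.65959474861212 0.0
40 (array([ 653.3, -185.8]), 41, np.float64(0.12))
44 (array([ 653.3, -185.7]), 41, np.float64(0.52))
48 (array([ 653.2, -185.7]), 41, np.float64(0.58))
[(0, 104), (3, 127), (6, 124), (9, 120), (12, 126), (15, 117), (18, 117), (21, 122), (24, 113), (27, 90), (30, 89), (33, 28), (36, 29), (39, 31), (42, 36), (45, 47), (48, 53), (51, 55)]
[(0, 106), (3, 121), (6, 120), (9, 115), (12, 116), (15, 114), (18, 111), (21, 113), (24, 107), (27, 68), (30, 64), (33, 28), (36, 33), (39, 29), (42, 33), (45, 36), (48, 33), (51, 32)]
```

```bash
python3 -c "
from station import ctrl
print(ctrl.hand_in())"
```

```text
the job is handed in; nothing more can be done
None
```

The job is handed in at about 38 s: both balls that were in the track are in the tin, the cap is back on fully down (checked by camera against the start), and the tin was knocked about 2.5 cm aside mid-run, so it stands there.

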